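# Stow the flat tools and put the battery on charge

### The arm

A 6-joint arm with a two-finger parallel gripper is mounted at the origin on the work surface. World frame = base frame: x ahead of the robot, y to its left, z up, the work surface at z = 0. Lengths are in m, angles in rad, forces in N, time in s.
With the tool pointing down it reaches from about 0.35 to 0.925 m from the base axis. Payload 6.4 kg.
Tool frame: the origin (TCP) lies between the finger pads; the fingertips stand 19 mm ahead of it and the grasp point (between the pads) is the TCP; z points along the fingers, y is the direction in which the jaws open and shut (so a half turn about z gives the same grasp; the last joint's range is limited). The gripper opens to 94 mm and grips with 3 to 60 N. Pads are 16 mm wide; open, the fingers measure 119 mm over their backs; the gripper's body (75 mm by 177 mm) begins 78 mm behind the grasp point.
Start: joints at [1.164, 0.245, 1.558, -0, 1.339, -0.174], TCP at [0.15, 0.632, 0.224] pointing down, gripper open.
Joint ranges: [-3.13, 3.13], [-1.02, 2.26], [0.13, 2.54], [-0.95, 4.09], [0.21, 2.88], [-2.74, 2.74]. Speed limits (rad/s): [2.57, 2.57, 3.14, 3.14, 3.14, 3.14].

### API

Orientations are given as a unit quaternion [x, y, z, w].
In Python, from workcell import bot gives the robot as it stands. The module is installed in compiled form; this text tells all that it offers.
- The arm moves only by the tool send_rows, never from a script. Its argument "rows" is one flat list of numbers, 6 for each row, row after row: the shift along the tool's x, y, z in mm, then the turn, a rotation vector about the tool's x, y, z in degrees. In form: [dx, dy, dz, wx, wy, wz, dx, dy, dz, wx, wy, wz, ...]. A call has exactly 10 rows; each row shifts and turns the commanded pose from where the row before left it, along the tool's axes as they then stand; what a row does not reach is not made up. A row lasts 1/12 s, in which the tool goes at most 41.7 mm and 7.16 degrees, less where a joint would pass 70% of its speed; a pose out of reach is approached as far as the arm can. A call with a gripper value outside its range is refused whole. "grip" is the opening, from 0 (shut) to 1 (fully open), set as the call begins (left out, the last holds). The fingers move at their own pace and stop on an object; the grip force is fixed at half the most. Time passes only in rows, so rows that do not move let the fingers close, or fill a call up. It gives the time, the measured TCP pose, the force and the opening at its end, in the units of the state.
- bot.get_obs(): the state, without advancing time (a new reading comes with each control period).
- bot.camera(name): name is "scene" or "top" or "wrist"; returns a dict with "frame" (420x560x3 uint8, red, green, blue), "fx", "fy", "cx", "cy" (pixels), "k1" (the pictures are not rectified: a ray, as slopes to the right and down, at radius r is drawn at 1 + k1 r^2 times it, then the intrinsics apply), "view" (4x4, takes a point from world to camera coordinates). Camera axes: x right, y down, z forward; pixel columns grow to the right and rows downward; lengths in m; the calibration is good to about 2 mm. A picture is of the moment at which its call begins. There is no depth.
- bot.sign_off(): hands the job in, once; it reports no verdict.
The state is a dict: "clock": time; "joints": joint angles; "qd": joint speeds; "joint_efforts": joint torques, N m; "ee_pos": TCP position; "eef_rot": TCP orientation; "contact_force": force on the tool from outside, world axes, zero at the start; "wrist_torque": the same for the moment, N m; "grip_width": finger opening in m.
Only numpy, scipy, OpenCV 4.12 (cv2) and the standard library are available. Lean on these libraries where they do the work, as an engineer would, in place of code of your own. Each camera call takes 0.05 s, during which the arm holds its last target.

### The job

Pack up the fitting table for the night: slide every flat tool that is out (pry bar, filling knife, scraper, chisel, whichever are there) blade first into a free slot of the plywood rack, right to the bottom of the slot. Slide the battery along the charger's rails until it is fully home and the catch holds it, and once it is on, press the green start button fully down and let it come back. Leave everything else on the table where it is.

Things in the scene. Friction and masses are not known exactly. Their poses are not given: they have to be found in the camera images.
- prybar: Flat stainless pry bar with black moulded handle, 194 mm, 260 g. May be absent. Origin: under the handle, on its underside, at the balance point; +x to the tip, +z up. Handle x -65 to +45 mm, 26 mm wide, z 0 to 22. Flat blade from x +45 to the tip at +129, 32 mm wide, 4 mm thick, mid-plane z = 11. Starts lying on its handle, blade away from the robot.
- filling_knife: Filling knife, brown wooden handle, brass ferrule, 194 mm, 150 g. May be absent. Origin: under the handle, on its underside, at the balance point; +x to the tip, +z up. Handle x -65 to +45 mm, 26 mm wide, z 0 to 22. Flat blade from x +45 to the tip at +129, 44 mm wide, 3 mm thick, mid-plane z = 11. Starts lying on its handle, blade away from the robot.
- scraper: Paint scraper, blue handle with black bands, 194 mm, 160 g. May be absent. Origin: under the handle, on its underside, at the balance point; +x to the tip, +z up. Handle x -65 to +45 mm, 28 mm wide, z 0 to 22. Flat blade from x +45 to the tip at +129, 40 mm wide, 3 mm thick, mid-plane z = 11. Starts lying on its handle, blade away from the robot.
- chisel: Wood chisel, yellow handle with steel end cap, 194 mm, 200 g. May be absent. Origin: under the handle, on its underside, at the balance point; +x to the tip, +z up. Handle x -65 to +45 mm, 26 mm wide, z 0 to 22. Flat blade from x +45 to the tip at +129, 26 mm wide, 4 mm thick, mid-plane z = 11. Starts lying on its handle, blade away from the robot.
- rack: Plywood rack, fixed, 125 mm deep (x), 292 mm wide (y), side boards 115 mm tall; between them four equal empty slots side by side, mouths to the robot (-x), sloping 20 degrees down going in, walls between slots marked by dark strips on top. Any tool fits any slot, one to a slot. A tool fully home has its tip on the slot's bottom its handle 4 mm short of the mouth. Origin: centre of its underside.
- slot1 (a point): Middle of the mouth of slot 1 (of 4, from +y to -y, 64 mm apart), 80 mm above the table. +x points into the slot, down its slope; y across; z square to it. Slot: 52 mm wide, 8 mm high (14 mm at the mouth, narrowing over 8 mm), 80 mm deep; plywood above and below to z +-16 mm. A tool fully home has its origin at x -49, z -11 mm here.
- slot2 (a point): Middle of the mouth of slot 2 (of 4, from +y to -y, 64 mm apart), 80 mm above the table. +x points into the slot, down its slope; y across; z square to it. Slot: 52 mm wide, 8 mm high (14 mm at the mouth, narrowing over 8 mm), 80 mm deep; plywood above and below to z +-16 mm. A tool fully home has its origin at x -49, z -11 mm here.
- slot3 (a point): Middle of the mouth of slot 3 (of 4, from +y to -y, 64 mm apart), 80 mm above the table. +x points into the slot, down its slope; y across; z square to it. Slot: 52 mm wide, 8 mm high (14 mm at the mouth, narrowing over 8 mm), 80 mm deep; plywood above and below to z +-16 mm. A tool fully home has its origin at x -49, z -11 mm here.
- slot4 (a point): Middle of the mouth of slot 4 (of 4, from +y to -y, 64 mm apart), 80 mm above the table. +x points into the slot, down its slope; y across; z square to it. Slot: 52 mm wide, 8 mm high (14 mm at the mouth, narrowing over 8 mm), 80 mm deep; plywood above and below to z +-16 mm. A tool fully home has its origin at x -49, z -11 mm here.
- battery: Black slide-on battery, orange top panel, 92 (x) x 62 (y) x 55 mm, 320 g, standing on its grey foot. Origin: centre of its underside; +x = end that goes onto the charger first. Foot flange 90 x 52 mm, z 0 to 6, with a catch notch underneath at x 9 to 25; neck 38 mm wide, z 6 to 15; body z 15 to 55, gripped at its sides y +-31.
- charger: Grey charger, fixed, 155 (x) x 100 mm. Origin: centre of its underside; +x = direction the battery slides on. Flat deck 34 mm up, x -77.5 to +18; then the head (end stop), 60 mm high. The battery is set down on the deck with its origin at x about -82, clear of the rails, and slid forward under the rail lips; fully home its origin is at x -28, y 0, z 34 mm in this frame.
- rail_entry (a point): Middle of the entry of the charger's two black rails, on the deck (x -30 mm of the charger), same axes as the charger. Rails run 48 mm from here to the head: 55.5 mm between their walls, 44 mm between their inward lips; lips 8.5 to 12.5 mm above the deck. The battery's flange goes under the lips, its neck between. Flared guides reach 23 mm out to this side, opening to 67 mm.
- catch (a joint): Spring catch: rounded brass-coloured nose standing 2.5 mm out of the charger's deck at x -11 mm. Value in m: 0 = up, 0.0025 = pushed flush. The battery rides over it (a push of 5 to 15 N); it springs up into the battery's notch when home and holds it.
- start (a joint): Green start button, 28 mm diameter, on top of the charger's head. Value in m: 0 = released, 0.006 = fully down. Sprung: about 5 N to push fully down; it comes back by itself.
- start_top (a point): Middle of the top face of the green start button; press straight down.
- ratchet: Red-handled ratchet, 187 mm long, lying on the table; not part of the job. Origin under its middle, x along it.
- cam_box: Clear plastic box of cam locks with the lid shut, 134 x 184 x 53 mm; not part of the job. Origin: centre of its underside.
- tape: Yellow tape measure, 70 x 36 x 66 mm; not part of the job. Origin: centre of its underside.
- mug: Blue mug, 80 mm diameter, 95 mm high; not part of the job. Origin: centre of its underside.
Things that resemble listed ones, but are neither listed nor needed, are in the scene too. What is shaped like the charger but pink or turquoise is not meant.

How it is judged:
By the outcome, as a careful person would: the job done as asked, in the order asked, and still so for the second after the job is handed in, with the robot touching nothing.
Of prybar, filling_knife, scraper, chisel only 3 to 4 are there at a start; the rules pass over those that are not, and their reading is None.
At some moment in a run one of prybar, filling_knife, scraper, chisel, battery may be knocked a few centimetres aside while the robot is not near it.
It also fails if it takes over 208 s, if anything falls off the work surface, if the arm or the gripper's body presses on something with over 40 N, if the wrist force passes 120 N, or if a joint passes its speed limit or range.

## Working session

There is one attempt and no reset: what is moved stays moved. The work goes in short steps, Python scripts to look and compute and a tool call to move; the robot and the scene stay as the last step left them, time stands still between calls to the robot, and variables do not carry over. Pictures are saved under pics/ and viewed, and the job is handed in when it is done.

Besides the shell and the picture viewer there is one more tool, called after ">>>" by a JSON object that holds its "op" and its "data", one argument or row to a line. send_rows: Moves the arm, as the interface text tells. Its arguments: {"type":"object","properties":{"rows":{"type":"array","items":{"type":"number"}},"grip":{"type":"number"}},"required":["rows"]}

```bash
mkdir -p pics
cat > h.py <<'E'
from workcell import bot
import numpy as np, cv2
from scipy.spatial.transform import Rotation as R
def snap(n,f=None):
    c=bot.camera(n); 
    if f: cv2.imwrite('pics/'+f,c['frame'][:,:,::-1])
    return c
def ray(c,u,v):
    K=np.array([[c['fx'],0,c['cx']],[0,c['fy'],c['cy']],[0,0,1.]])
    p=cv2.undistortPoints(np.array([[[u,v]]],float),K,np.array([c['k1'],0,0,0,0.]))[0,0]
    V=np.array(c['view']); d=V[:3,:3].T@np.array([p[0],p[1],1]); o=-V[:3,:3].T@V[:3,3]
    return o,d/np.linalg.norm(d)
def onz(c,u,v,z):
    o,d=ray(c,u,v); return o+d*(z-o[2])/d[2]
def proj(c,P):
    V=np.array(c['view']); q=V[:3,:3]@np.array(P)+V[:3,3]; x,y=q[0]/q[2],q[1]/q[2]; s=1+c['k1']*(x*x+y*y)
    return np.array([c['fx']*x*s+c['cx'],c['fy']*y*s+c['cy']])
E
python3 - <<'E'
from h import *
print(bot.get_obs())
for n in ['scene','top','wrist']:
    c=snap(n,n+'0.png'); print(n,c['fx'],c['k1'],np.round(c['view'],3).tolist())
    np.save(n+'0.npy',c,allow_pickle=True)
E
```

```text
{'clock': 0.0, 'joints': array([ 1.16390660e+00,  2.45761168e-01,  1.55900096e+00, -3.05406857e-05,
        1.33869377e+00, -1.74099954e-01]), 'qd': array([-0.00219278,  0.00011443, -0.00137417, -0.00076598,  0.00052336,
       -0.00069649]), 'joint_efforts': array([-2.52147947e-03, -4.15838456e+01, -3.14596474e+01,  6.83377683e-02,
        3.33449012e-02, -1.46156203e-04]), 'ee_pos': array([0.14972663, 0.63194317, 0.22338619]), 'eef_rot': array([ 1.16128696e-01,  9.93233738e-01, -8.96842498e-04, -2.52605344e-04]), 'contact_force': array([-1.06490624,  0.42360827, -0.08589882]), 'wrist_torque': array([-0.00408373,  0.02110637,  0.05065363]), 'grip_width': 0.09403365743651419}
scene 412.8536065526163 -0.07074175971505492 [[0.535, 0.845, -0.0, -0.226], [0.683, -0.432, -0.589, -0.32], [-0.498, 0.315, -0.808, 1.921], [0.0, 0.0, 0.0, 1.0]]
top 454.120746921209 -0.06946461146838369 [[-0.056, -0.998, 0.004, -0.044], [-0.977, 0.054, -0.205, 0.531], [0.205, -0.016, -0.979, 1.36], [0.0, 0.0, 0.0, 1.0]]
wrist 291.257583710503 0.00899542705870874 [[0.231, 0.973, -0.002, -0.649], [0.942, -0.223, 0.249, -0.026], [0.241, -0.06, -0.969, 0.391], [0.0, 0.0, 0.0, 1.0]]
```

View pics/scene0.png

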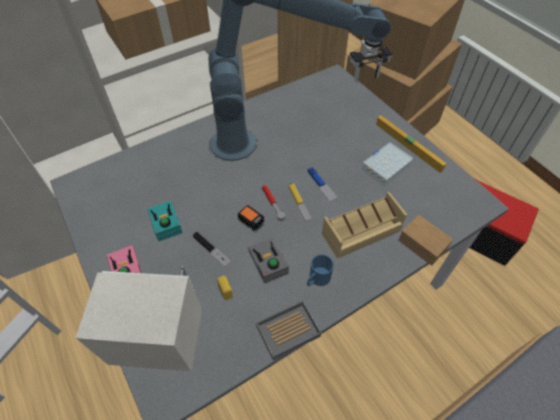

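View pics/top0.png

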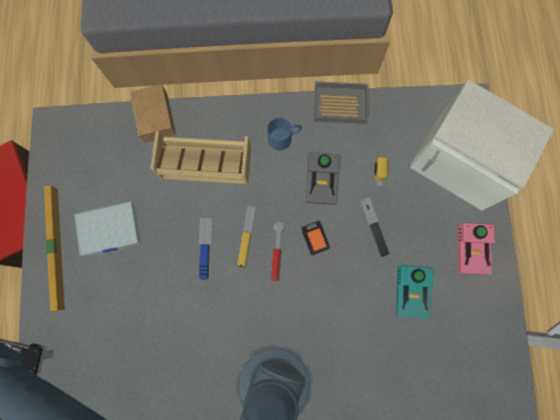

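View pics/wrist0.png

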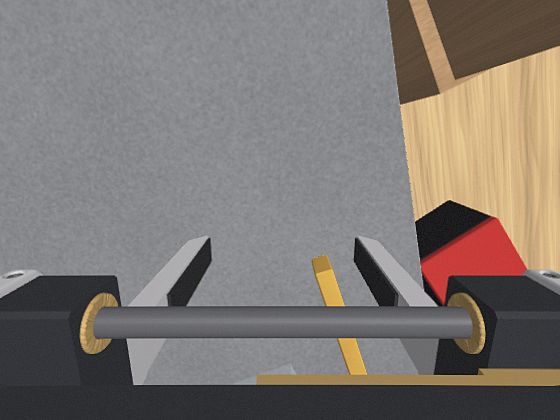

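Run:
```python
import cv2
a=cv2.imread('pics/top0.png')[100:310,130:410]; cv2.imwrite('pics/top0z.png',cv2.resize(a,None,fx=2.85,fy=2.85,interpolation=cv2.INTER_CUBIC))
a=cv2.imread('pics/scene0.png')[150:360,80:360]; cv2.imwrite('pics/scene0z.png',cv2.resize(a,None,fx=2.85,fy=2.85,interpolation=cv2.INTER_CUBIC))
```

```text
(no output)
```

View pics/top0z.png

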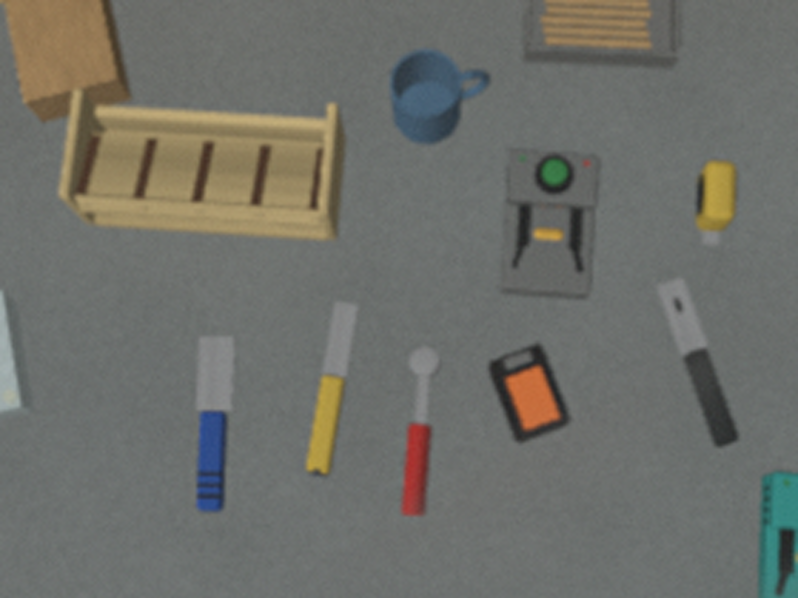

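View pics/scene0z.png

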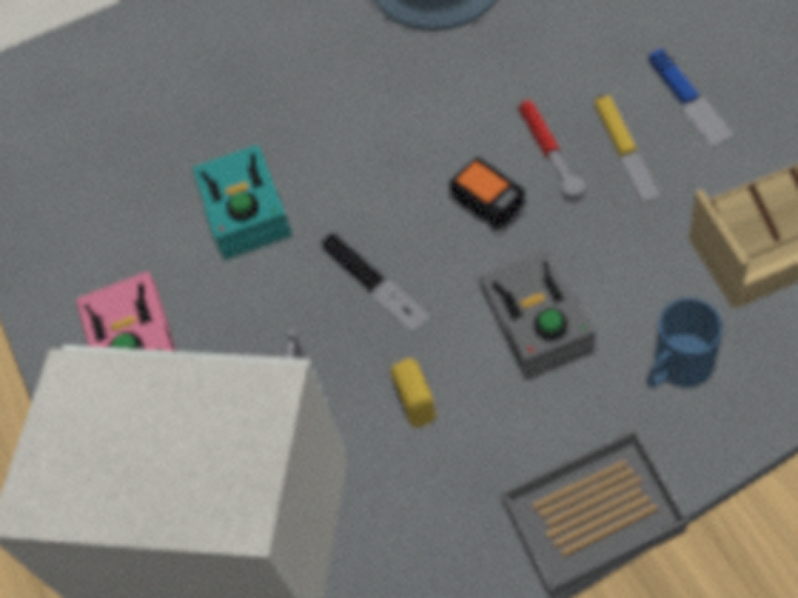

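Run:
```python
import cv2,numpy as np
a=cv2.imread('pics/top0.png')[125:190,145:255]; cv2.imwrite('pics/rackz.png',cv2.resize(a,None,fx=7,fy=7,interpolation=cv2.INTER_CUBIC))
a=cv2.imread('pics/top0.png')[145:260,295:400]; cv2.imwrite('pics/chz.png',cv2.resize(a,None,fx=5,fy=5,interpolation=cv2.INTER_CUBIC))
a=cv2.imread('pics/scene0.png')[190:260,315:415]; cv2.imwrite('pics/rackz2.png',cv2.resize(a,None,fx=7,fy=7,interpolation=cv2.INTER_CUBIC))
from h import *
c=np.load('top0.npy',allow_pickle=True).item()
h=cv2.cvtColor(c['frame'],cv2.COLOR_RGB2HSV); H,S,V=[h[:,:,i].astype(int) for i in range(3)]
roi=lambda x0,x1,y0,y1:np.pad(np.ones((y1-y0,x1-x0),bool),((y0,420-y1),(x0,560-x1)))
for n,m in dict(blue=(H>100)&(H<130)&(S>130)&roi(190,220,210,285),yellow=(H>18)&(H<35)&(S>120)&roi(232,262,200,275),black=(V<60)&roi(355,395,210,260),red=((H<8)|(H>172))&(S>120)&roi(262,292,215,285),orange=(H<18)&(S>150)&roi(300,332,215,260),brass=(H>12)&(H<30)&(S>110)&roi(310,335,175,190),green=(H>45)&(H<80)&(S>100)&roi(310,335,150,172),).items():
    ys,xs=np.nonzero(m); 
    z={'orange':.055,'green':.066,'brass':.036}.get(n,.022)
    P=np.array([onz(c,u,v,z)[:2] for u,v in zip(xs,ys)]); mu=P.mean(0); w,E=np.linalg.eigh(np.cov((P-mu).T)); d=E[:,1]*np.sign(E[0,1])
    t=(P-mu)@d;s=(P-mu)@E[:,0]
    print(n,len(xs),'px',xs.mean().round(1),ys.mean().round(1),'xy',mu.round(4),'yaw',np.degrees(np.arctan2(d[1],d[0])).round(1),'len',np.ptp(t).round(4),'wid',np.ptp(s).round(4))
```

```text
blue 239 px 203.6 260.2 xy [0.3818 0.1996] yaw -3.0 len 0.1029 wid 0.0256
yellow 253 px 243.6 248.5 xy [0.4117 0.0731] yaw -11.4 len 0.1043 wid 0.024
black 133 px 381.4 245.0 xy [ 0.3983 -0.3602] yaw 14.1 len 0.1025 wid 0.0236
red 216 px 275.4 263.8 xy [ 0.3587 -0.0238] yaw -8.2 len 0.0972 wid 0.0227
orange 266 px 316.3 239.1 xy [ 0.4243 -0.1539] yaw 15.4 len 0.0615 wid 0.0421
brass 34 px 321.8 181.6 xy [ 0.6108 -0.1857] yaw 83.3 len 0.026 wid 0.0111
green 68 px 324.1 160.0 xy [ 0.6731 -0.1951] yaw -2.6 len 0.0266 wid 0.0257
```

View pics/rackz.png

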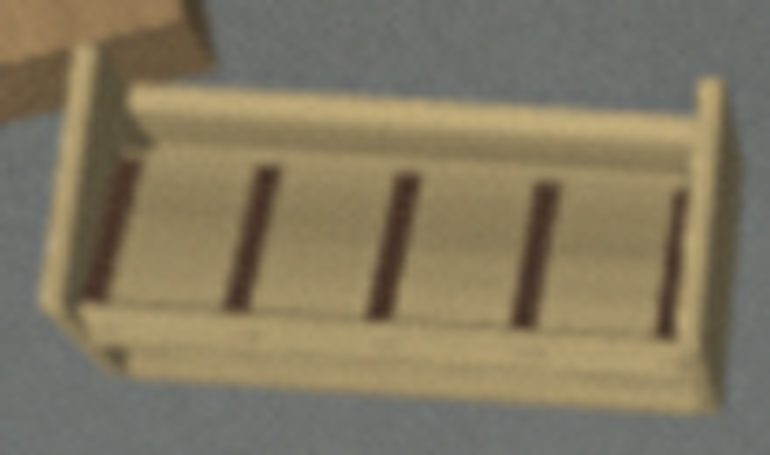

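View pics/chz.png

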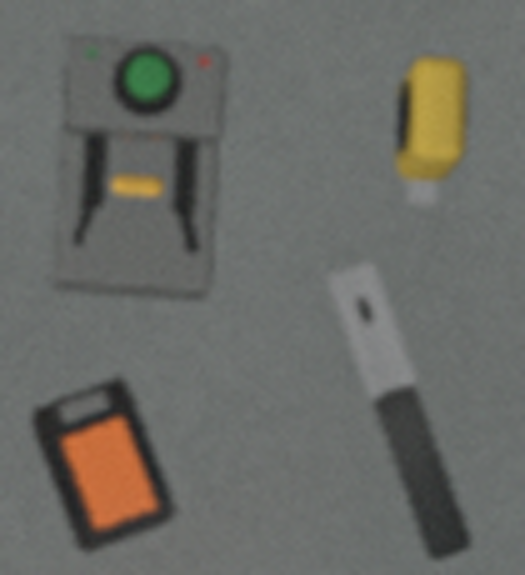

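View pics/rackz2.png

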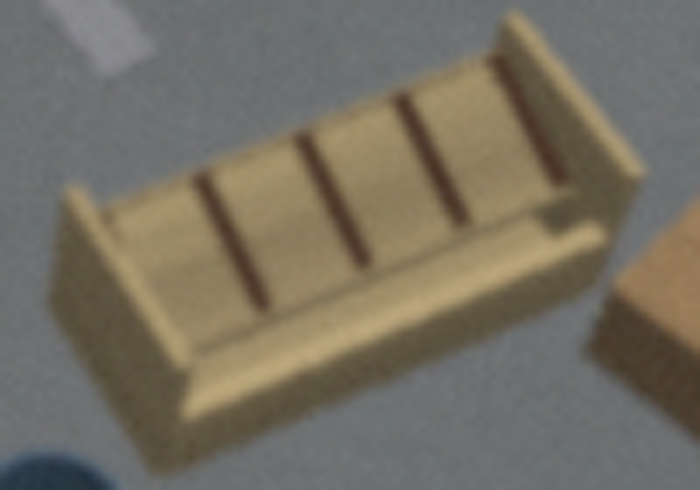

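Run:
```python
from h import *
c=np.load('top0.npy',allow_pickle=True).item()
s=np.load('scene0.npy',allow_pickle=True).item()
print('strip fronts')
Q=[]
for u,v in [(95,298),(237,308),(380,318),(524,325),(665,335)]:
    p=onz(c,145+u/7,125+v/7,.095);Q.append(p);print(p.round(4))
Q=np.array(Q); f=np.polyfit(Q[:,1],Q[:,0],1); print('yaw',np.degrees(-np.arctan(f[0])),'mid',Q.mean(0),'pitch',np.linalg.norm(Q[4]-Q[0])/4)
print('strip backs z~.06')
for u,v in [(130,162),(268,172),(408,178),(547,186),(682,193)]:
    print([onz(c,145+u/7,125+v/7,z)[:2].round(4) for z in (.06,.07)])
# two view triangulation of strip fronts/backs (scene: strips 2..4, reversed order)
def tri(a,b):
    (o1,d1),(o2,d2)=a,b
    A=np.stack([d1,-d2],1); t=np.linalg.lstsq(A,o2-o1,rcond=None)[0]; p,q=o1+t[0]*d1,o2+t[1]*d2
    return ((p+q)/2).round(4),np.linalg.norm(p-q).round(4)
tp=[(237,308),(380,318),(524,325)];sc=[(403,98),(304,136),(203,178)]
for a,b in zip(tp,sc): print('tri',tri(ray(c,145+a[0]/7,125+a[1]/7),ray(s,315+b[0]/7,190+b[1]/7)))
tp=[(268,172),(408,178),(547,186)];sc=[(461,221),(363,265),(262,307)]
for a,b in zip(tp,sc): print('tri back',tri(ray(c,145+a[0]/7,125+a[1]/7),ray(s,315+b[0]/7,190+b[1]/7)))
for n,u,v in [('boardL back',80,42),('boardR back',712,78)]: print(n,onz(c,145+u/7,125+v/7,.115).round(4))
print('charger deck corners', [onz(c,295+u/5,145+v/5,.034)[:2].round(4) for u,v in [(57,287),(207,297)]],[onz(c,295+u/5,145+v/5,.060)[:2].round(4) for u,v in [(68,38),(227,48),(66,127),(222,137)]])
print('batt corners', [onz(c,295+u/5,145+v/5,.055)[:2].round(4) for u,v in [(35,410),(122,378),(173,518),(85,550)]])
```

```text
strip fronts
[0.6683 0.3215 0.095 ]
[0.66   0.2582 0.095 ]
[0.6518 0.1948 0.095 ]
[0.6449 0.1313 0.095 ]
[0.6368 0.0694 0.095 ]
yaw -7.061088797864511 mid [0.65237502 0.19504363 0.095     ] pitch 0.06351401288091994
strip backs z~.06
[array([0.7438, 0.3154]), array([0.7401, 0.3128])]
[array([0.7351, 0.2518]), array([0.7315, 0.2496])]
[array([0.7285, 0.1875]), array([0.7249, 0.1858])]
[array([0.7209, 0.124 ]), array([0.7174, 0.1228])]
[array([0.7141, 0.0626]), array([0.7106, 0.0617])]
tri (array([0.6649, 0.2642, 0.0871]), np.float64(0.0091))
tri (array([0.6563, 0.2003, 0.0881]), np.float64(0.0093))
tri (array([0.6492, 0.1361, 0.0882]), np.float64(0.0087))
tri back (array([0.7361, 0.2541, 0.0621]), np.float64(0.0062))
tri back (array([0.7295, 0.19  , 0.0617]), np.float64(0.0061))
tri back (array([0.7216, 0.1264, 0.0623]), np.float64(0.0058))
boardL back [0.7813 0.3236 0.115 ]
boardR back [0.7476 0.043  0.115 ]
charger deck corners [array([ 0.5459, -0.1322]), array([ 0.5341, -0.2269])] [array([ 0.7023, -0.1483]), array([ 0.6901, -0.2492]), array([ 0.6433, -0.1431]), array([ 0.6314, -0.2413])]
batt corners [array([ 0.4643, -0.1124]), array([ 0.4814, -0.1675]), array([ 0.3927, -0.1927]), array([ 0.3762, -0.1375])]
```

```bash
cat >> h.py <<'E'
R0=R.from_quat([0,1,0,0])
def goal(yaw,pitch=0): # deg; pitch = tilt of carried thing nose-down
    return R.from_euler('z',yaw,degrees=True)*R.from_euler('y',pitch,degrees=True)*R0
def plan(p,Rg,o=None):
    o=o or bot.get_obs(); Rc=R.from_quat(o['eef_rot'])
    rv=(Rc.inv()*Rg).as_rotvec(degrees=True)
    d=np.array(p)-o['ee_pos']
    print('t',round(o['clock'],2),'pos',o['ee_pos'].round(4),'F',o['contact_force'].round(1),'w',round(o['grip_width'],4))
    print(' shift(cur axes)',(Rc.inv().apply(d)*1000).round(1),'shift(goal axes)',(Rg.inv().apply(d)*1000).round(1),'rot',rv.round(2))
E
python3 - <<'E'
from h import *
plan([.3818,.1996,.20],goal(-3))
E
```

```text
t 0.15 pos [0.1498 0.6321 0.2236] F [ 1.3  0.8 -0.2] w 0.0939
 shift(cur axes) [-325.5 -367.2   24.1] shift(goal axes) [-254.3 -419.7   23.6] rot [ -0.08  -0.02 -10.34]
```

Candidates in the top picture:
- Flat tools: scraper, blue with bands (205,248); chisel, yellow (246,237); pry bar, black (374,228). There is no filling knife in view. The red ratchet (277,250) and yellow tape measure (381,170) are not in the job.
- Chargers: grey (322,178) is mine. Turquoise (415,292) and pink (476,248) are decoys.
- Battery: the orange-topped block (316,237) is the only one.

The crops confirm these choices. I'll go to the scraper first.

>>> {"op": "send_rows", "data": {
  "rows": [0,0,0,0,0,-3.5,0,0,0,0,0,-3.4,0,0,0,0,0,-3.4,-15,-25,2,0,0,0,-15,-25,2,0,0,0,-15,-25,2,0,0,0,-15,-25,2,0,0,0,-15,-25,2,0,0,0,-15,-25,2,0,0,0,-15,-25,2,0,0,0],
  "grip": 1
}}

```text
clock: 0.98
ee_pos: [0.2458, 0.4507, 0.2101]
eef_rot: [0.026, 1.0, -0.0, -0.0]
contact_force: [0.7, 0.8, -0.1]
grip_width: 0.094
```

>>> {"op": "send_rows", "data": {
  "rows": [-15,-25,1,0,0,0,-15,-25,1,0,0,0,-15,-25,1,0,0,0,-15,-25,1,0,0,0,-15,-25,1,0,0,0,-15,-25,1,0,0,0,-15,-25,1,0,0,0,-15,-25,1,0,0,0,-15,-25,1,0,0,0,-15,-20,1,0,0,0]
}}

```text
clock: 1.82
ee_pos: [0.3826, 0.1979, 0.2003]
eef_rot: [0.027, 1.0, -0.0, -0.0]
contact_force: [-0.2, 1.0, 0.2]
grip_width: 0.0939
```

Run:
```python
from h import *
plan([.3818,.1996,.20],goal(-3))
c=snap('wrist','w1.png'); np.save('w1.npy',c,allow_pickle=True)
```

```text
t 1.82 pos [0.3826 0.1979 0.2003] F [-0.2  1.   0.2] w 0.0939
 shift(cur axes) [0.8 1.7 0.3] shift(goal axes) [0.8 1.7 0.3] rot [-0.01 -0.   -0.08]
```

View pics/w1.png

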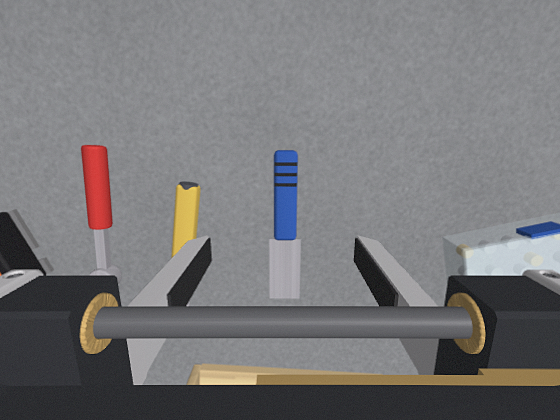

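```bash
cat >> h.py <<'E'
def axis(c,m,z,name=''):
    n,lab,st,_=cv2.connectedComponentsWithStats(m.astype(np.uint8)); k=1+np.argmax(st[1:,4]); ys,xs=np.nonzero(lab==k)
    # medial line by rows (image rows roughly along tool)
    P=np.array([onz(c,u,v,z)[:2] for u,v in zip(xs,ys)])
    (cc,sz,an)=cv2.minAreaRect((P*1000).astype(np.float32)); 
    b=cv2.boxPoints((cc,sz,an)); e=[b[1]-b[0],b[2]-b[1]]; d=max(e,key=np.linalg.norm); d=d/np.linalg.norm(d)*np.sign(d[0])
    print(name,'px',xs.mean().round(),ys.mean().round(),'rect centre mm',np.round(cc,1),'size',np.round(sz,1),'yaw',np.degrees(np.arctan2(d[1],d[0])).round(2))
    return np.array(cc)/1000,np.degrees(np.arctan2(d[1],d[0]))
E
python3 - <<'E'
from h import *
c=np.load('w1.npy',allow_pickle=True).item()
h=cv2.cvtColor(c['frame'],cv2.COLOR_RGB2HSV); H,S,V=[h[:,:,i].astype(int) for i in range(3)]
m=(H>100)&(H<130)&(S>120); m[:,:240]=0; m[:,330:]=0
m=cv2.morphologyEx(m.astype(np.uint8),cv2.MORPH_CLOSE,np.ones((9,9)))
axis(c,m,.022,'scraper handle')
print('tail',onz(c,286,150,.022),'junction',onz(c,286,239,.022),'tip',onz(c,285,298,.0125))
bl=(V>120)&(S<25); bl[:235]=0;bl[:,:255]=0;bl[:,315:]=0;bl[300:]=0
axis(c,bl,.0125,'blade')
E
```

```text
scraper handle px 285.0 194.0 rect centre mm [380.2 201.8] size [ 26.4 107.5] yaw -3.52
tail [0.32664055 0.20558021 0.022     ] junction [0.43386281 0.20010372 0.022     ] tip [0.52058445 0.19444604 0.0125    ]
blade px 284.0 268.0 rect centre mm [477.  196.1] size [78.9 90.3] yaw -3.1
```

Run:
```python
from h import *
plan([.385,.2015,.022],goal(-3.3))
```

```text
t 1.87 pos [0.3845 0.1957 0.2003] F [ 0.5 -1.4 -0.3] w 0.0938
 shift(cur axes) [1.000e-01 6.200e+00 1.783e+02] shift(goal axes) [ -0.2   5.8 178.3] rot [-0.11  0.08  0.07]
```

>>> {"op": "send_rows", "data": {
  "rows": [0,1,15,0,0,0,0,1,20,0,0,0,0,1,20,0,0,0,0,1,20,0,0,0,0,1,20,0,0,0,0,1,20,0,0,0,0,0,20,0,0,0,0,0,18,0,0,0,0,0,15,0,0,0,0,0,10,0,0,0]
}}

```text
clock: 2.7
ee_pos: [0.3814, 0.2054, 0.0208]
eef_rot: [0.026, 1.0, -0.0, -0.001]
contact_force: [-0.3, -0.3, 0.0]
grip_width: 0.0941
```

>>> {"op": "send_rows", "data": {
  "rows": [0,0,0,0,0,0,0,0,0,0,0,0,0,0,0,0,0,0,0,0,0,0,0,0,0,0,0,0,0,0,0,0,0,0,0,0,0,0,0,0,0,0,0,0,0,0,0,0,0,0,0,0,0,0,0,0,0,0,0,0],
  "grip": 0
}}

```text
clock: 3.53
ee_pos: [0.3827, 0.2054, 0.0225]
eef_rot: [0.026, 1.0, -0.0, -0.0]
contact_force: [-0.7, -1.0, 0.9]
grip_width: 0.0308
```

>>> {"op": "send_rows", "data": {
  "rows": [0,0,0,0,0,0,0,0,-5,0,0,0,0,0,-15,0,0,0,0,0,-20,0,0,0,0,0,-20,0,0,0,0,0,-20,0,0,0,0,0,-20,0,0,0,0,0,-20,0,0,0,0,0,-20,0,0,0,0,0,-10,0,0,0]
}}

```text
clock: 4.37
ee_pos: [0.3835, 0.2059, 0.175]
eef_rot: [0.026, 1.0, 0.001, 0.002]
contact_force: [0.6, 0.8, -1.1]
grip_width: 0.0282
```

Run:
```python
from h import *
c=snap('wrist','w2.png'); np.save('w2.npy',c,allow_pickle=True)
c=snap('top','t2.png')
for i in range(4):
  o=bot.get_obs(); print(o['clock'],o['ee_pos'].round(4),R.from_quat(o['eef_rot']).as_matrix().round(3).tolist(), o['grip_width'])
  bot.camera('wrist')
```

```text
4.4667 [0.3837 0.2059 0.1742] [[-0.999, 0.053, 0.004], [0.053, 0.999, 0.001], [-0.004, 0.001, -1.0]] 0.027744112161455888
4.5167 [0.3827 0.2056 0.1726] [[-0.999, 0.053, 0.001], [0.053, 0.999, 0.0], [-0.001, 0.0, -1.0]] 0.027604514004457396
4.5667 [0.3821 0.2054 0.1715] [[-0.999, 0.053, -0.001], [0.053, 0.999, -0.0], [0.001, -0.0, -1.0]] 0.027610436031470034
4.6167 [0.3817 0.2053 0.171 ] [[-0.999, 0.053, -0.003], [0.053, 0.999, -0.001], [0.003, -0.001, -1.0]] 0.027936860347417488
```

View pics/w2.png

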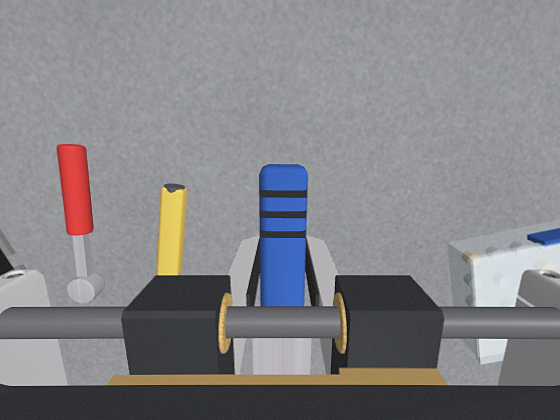

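```bash
cat >> h.py <<'E'
RY=-7.0; M=np.array([.6469,.1957,.080])
def slotR(): return R.from_euler('z',RY,degrees=True)*R.from_euler('y',20,degrees=True)
def slotP(i,x,z):
    yr={1:96,2:32,3:-32,4:-96}[i]/1000
    m=M+R.from_euler('z',RY,degrees=True).apply([0,yr,0])
    return m+slotR().apply([x,0,z])
E
python3 - <<'E'
from h import *
print('pre',slotP(2,-.155,.0105),'home',slotP(2,-.057,.0105))
plan(slotP(2,-.155,.0105),goal(RY,20))
c=np.load('w2.npy',allow_pickle=True).item()
o=bot.get_obs();Rc=R.from_quat(o['eef_rot'])
for dx in(50,57): print(proj(c,o['ee_pos']+Rc.apply([dx/1000,0,0])))
E
```

```text
pre [0.50979758 0.24477438 0.14287989] home [0.60120103 0.23355144 0.10936192]
t 4.67 pos [0.3816 0.2053 0.1708] F [-0.2 -0.1 -0.9] w 0.0277
 shift(cur axes) [-126.    46.2   27.5] shift(goal axes) [-124.6   54.8  -15.6] rot [-0.74 19.82  3.91]
[280.23895318 172.76269584]
[280.21093849 160.18391011]
```

>>> {"op": "send_rows", "data": {
  "rows": [0,0,0,0,4,0.8,0,0,0,0,4,0.8,0,0,0,0,4,0.8,0,0,0,0,4,0.8,0,0,0,-0.7,4,0.8,-20,10,-2,0,0,0,-22,10,-3,0,0,0,-22,10,-3,0,0,0,-20,10,-3,0,0,0,-15,8,-3,0,0,0]
}}

```text
clock: 5.5
ee_pos: [0.4863, 0.241, 0.1494]
eef_rot: [0.062, 0.983, 0.01, -0.175]
contact_force: [0.1, -0.1, -2.1]
grip_width: 0.0277
```

>>> {"op": "send_rows", "data": {
  "rows": [0,0,0,0,0,0,0,0,0,0,0,0,0,0,0,0,0,0,0,0,0,0,0,0,0,0,0,0,0,0,0,0,0,0,0,0,0,0,0,0,0,0,0,0,0,0,0,0,0,0,0,0,0,0,0,0,0,0,0,0]
}}

```text
clock: 6.33
ee_pos: [0.4857, 0.2409, 0.1518]
eef_rot: [0.062, 0.983, 0.011, -0.173]
contact_force: [-1.0, 0.2, -1.0]
grip_width: 0.0279
```

Run:
```python
from h import *
plan(slotP(2,-.155,.0105),goal(RY,20))
c=snap('top','t3.png'); s=snap('scene','s3.png')
a=c['frame'][120:280,140:300,::-1]; b=s['frame'][140:260,300:420,::-1]
a=cv2.resize(a,(600,600),interpolation=cv2.INTER_CUBIC);cv2.imwrite('pics/t3z.png',a);cv2.imwrite('pics/s3z.png',cv2.resize(b,(600,600),interpolation=cv2.INTER_CUBIC))
```

```text
t 6.33 pos [0.4857 0.2409 0.1518] F [-1.   0.2 -1. ] w 0.0279
 shift(cur axes) [-25.1   6.8   0.4] shift(goal axes) [-25.1   6.8   0.4] rot [ 0.04  0.02 -0.17]
```

View pics/t3z.png

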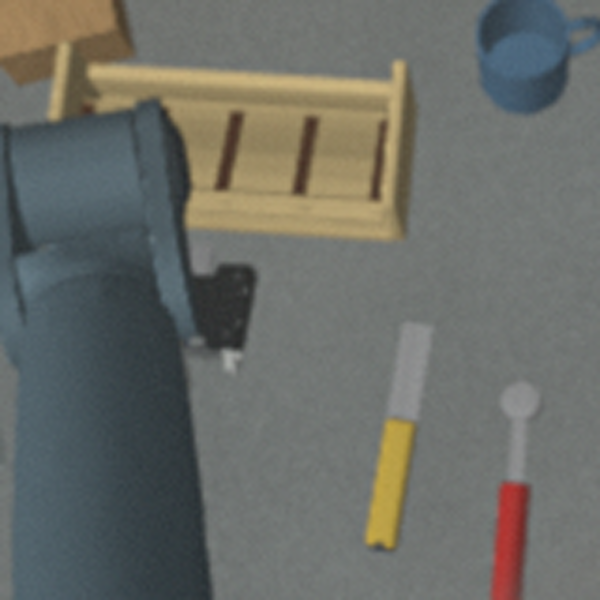

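View pics/s3z.png

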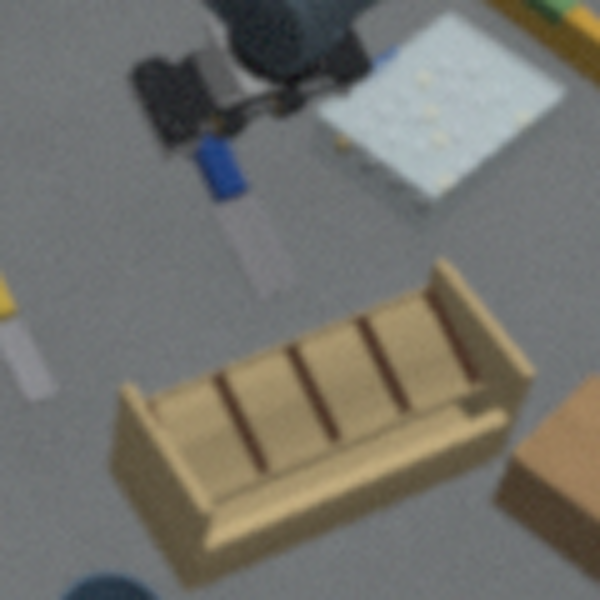

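Run:
```python
from h import *
s=bot.camera('scene');o=bot.get_obs();Rg=R.from_quat(o['eef_rot'])
f=lambda P:((proj(s,P)-[300,140])*5).round(0)
# tool axes: tool frame x_obj = -tcp x, z_obj=-tcp z
g=.009
obj=lambda x,y,z:o['ee_pos']+Rg.apply([-(x+g),y,.0215-z])
for x,y,z in [(.129,.02,.011),(.129,-.02,.011),(.045,.02,.011),(.045,-.02,.011),(.045,.014,.022),(.045,-.014,.022)]: print('blade/handle',f(obj(x,y,z)))
for yr in (64,0,-64):
  m=M+R.from_euler('z',RY,degrees=True).apply([0,yr/1000,0]); print('strip front',f(m+slotR().apply([0,0,.016])))
```

```text
blade/handle [298. 282.]
blade/handle [254. 299.]
blade/handle [251. 189.]
blade/handle [208. 205.]
blade/handle [249. 186.]
blade/handle [218. 197.]
strip front [349. 314.]
strip front [279. 343.]
strip front [207. 372.]
```

Run:
```python
from h import *
c=bot.camera('wrist');o=bot.get_obs()
T=np.eye(4);T[:3,:3]=R.from_quat(o['eef_rot']).as_matrix();T[:3,3]=o['ee_pos']
X=np.array(c['view'])@T; np.save('X.npy',X); print(X.round(4))
def pv(p,Rg,P):
    T=np.eye(4);T[:3,:3]=Rg.as_matrix();T[:3,3]=p
    return proj(dict(c,view=X@np.linalg.inv(T)),P).round(0)
for p,Rg in [((.62,.24,.32),goal(-7,20)),((.68,.24,.32),goal(-7,20)),((.68,.24,.32),goal(-7,0)),((.62,.24,.32),goal(-7,0))]:
  print(p); plan(p,Rg,o)
  for yr in (128,64,0,-64,-128):
    m=M+R.from_euler('z',RY,degrees=True).apply([0,yr/1000,0]); print(pv(p,Rg,m+slotR().apply([0,0,.016])),pv(p,Rg,m+slotR().apply([0.08,0,.016])),pv(p,Rg,m-[0,0,.08]))
```

```text
[[-6.000e-04  1.000e+00  2.000e-04 -5.000e-04]
 [-9.685e-01 -6.000e-04 -2.490e-01  2.990e-02]
 [-2.490e-01 -4.000e-04  9.685e-01  1.733e-01]
 [ 0.000e+00  0.000e+00  0.000e+00  1.000e+00]]
(0.62, 0.24, 0.32)
t 6.53 pos [0.4857 0.2409 0.1517] F [ 1.   0.7 -1.1] w 0.0278
 shift(cur axes) [ -67.8   15.8 -203.7] shift(goal axes) [ -67.8   15.4 -203.7] rot [ 0.04  0.01 -0.17]
[347. 277.] [344. 328.] [334. 266.]
[299. 277.] [298. 328.] [296. 266.]
[252. 277.] [253. 328.] [258. 266.]
[204. 277.] [208. 328.] [220. 266.]
[157. 277.] [163. 328.] [181. 266.]
(0.68, 0.24, 0.32)
t 6.53 pos [0.4857 0.2409 0.1517] F [ 1.   0.7 -1.1] w 0.0278
 shift(cur axes) [-123.7   23.3 -224.1] shift(goal axes) [-123.8   22.8 -224.1] rot [ 0.04  0.01 -0.17]
[340. 232.] [338. 285.] [329. 230.]
[294. 232.] [293. 285.] [291. 230.]
[247. 232.] [249. 285.] [254. 230.]
[200. 232.] [204. 285.] [216. 231.]
[153. 233.] [159. 285.] [178. 231.]
(0.68, 0.24, 0.32)
t 6.53 pos [0.4857 0.2409 0.1517] F [ 1.   0.7 -1.1] w 0.0278
 shift(cur axes) [-123.7   23.3 -224.1] shift(goal axes) [-192.9   22.8 -168.3] rot [ 1.000e-02 -1.999e+01 -1.800e-01]
[342. 175.] [336. 223.] [331. 164.]
[294. 175.] [293. 223.] [292. 164.]
[246. 175.] [250. 223.] [253. 164.]
[197. 175.] [206. 223.] [213. 164.]
[149. 175.] [163. 223.] [174. 164.]
(0.62, 0.24, 0.32)
t 6.53 pos [0.4857 0.2409 0.1517] F [ 1.   0.7 -1.1] w 0.0278
 shift(cur axes) [ -67.8   15.8 -203.7] shift(goal axes) [-133.4   15.4 -168.3] rot [ 1.000e-02 -1.999e+01 -1.800e-01]
[345. 218.] [339. 260.] [334. 200.]
[299. 218.] [297. 260.] [296. 200.]
[252. 218.] [255. 260.] [258. 200.]
[206. 218.] [214. 261.] [220. 200.]
[159. 218.] [172. 261.] [182. 200.]
```

>>> {"op": "send_rows", "data": {
  "rows": [0,0,-22,0,-5,0,0,0,-22,0,-5,0,0,0,-22,0,-5,0,0,0,-22,0,-5,0,-30,0,-4,0,0,0,-35,0,-4,0,0,0,-35,0,0,0,0,0,-35,4,0,0,0,0,-35,4,0,0,0,0,-20,4,0,0,0,0]
}}

```text
clock: 7.37
ee_pos: [0.697, 0.2258, 0.2446]
eef_rot: [0.063, 0.998, -0.0, 0.0]
contact_force: [-0.2, 0.0, -1.6]
grip_width: 0.028
```

Run:
```python
from h import *
for i in range(4): bot.camera('top')
c=snap('wrist','w4.png'); np.save('w4.npy',c,allow_pickle=True)
plan([.7,.24,.25],goal(RY,0))
```

```text
t 7.62 pos [0.6938 0.2269 0.2448] F [-0.1 -0.2 -1.3] w 0.028
 shift(cur axes) [-4.5 13.8 -5.2] shift(goal axes) [-4.6 13.8 -5.2] rot [-0.04 -0.07 -0.16]
```

View pics/w4.png

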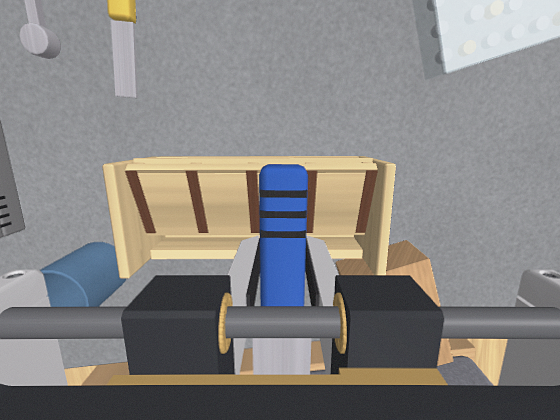

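Run:
```python
from h import *
c=np.load('w4.npy',allow_pickle=True).item()
a=c['frame'][145:285,95:400,::-1]; cv2.imwrite('pics/w4z.png',cv2.resize(a,None,fx=2.6,fy=2.6,interpolation=cv2.INTER_CUBIC))
h=cv2.cvtColor(c['frame'],cv2.COLOR_RGB2HSV);H,S,V=[h[:,:,i].astype(int) for i in range(3)]
m=((H<12)|(H>170))&(S>80)&(V<120)
for r in (173,180,190,200,210,220,228,232):
  xs=np.nonzero(m[r,100:400])[0]+100; g=np.split(xs,np.nonzero(np.diff(xs)>3)[0]+1); print(r,[(int(q[0]),int(q[-1])) for q in g if len(q)>2])
for u in (140,200): print(u,[(int(r)) for r in np.nonzero(m[:,u])[0]][:1])
for yr in (128,64,0,-64,-128):
    m_=M+R.from_euler('z',RY,degrees=True).apply([0,yr/1000,0]); print(proj(c,m_+slotR().apply([0,0,.016])).round(1),proj(c,m_+slotR().apply([.08,0,.016])).round(1))
```

```text
173 [(127, 136), (186, 196), (247, 255), (308, 316), (366, 376)]
180 [(129, 138), (188, 197), (247, 256), (308, 315), (365, 374)]
190 [(132, 141), (190, 199), (248, 256), (309, 314), (363, 373)]
200 [(136, 144), (192, 201), (249, 257), (309, 314), (361, 371)]
210 [(139, 148), (194, 203), (249, 258), (308, 313), (360, 369)]
220 [(143, 151), (196, 204), (250, 257), (308, 312), (358, 367)]
228 [(145, 153), (198, 206), (251, 258), (308, 312), (356, 365)]
232 [(147, 154), (199, 207), (251, 258), (307, 312), (359, 361)]
140 [185]
200 [192]
[368.3 169.1] [357.5 228.8]
[307.8 169.3] [304.8 229. ]
[247.3 169.5] [252.1 229.2]
[186.9 169.7] [199.3 229.4]
[126.3 169.9] [146.5 229.6]
```

View pics/w4z.png

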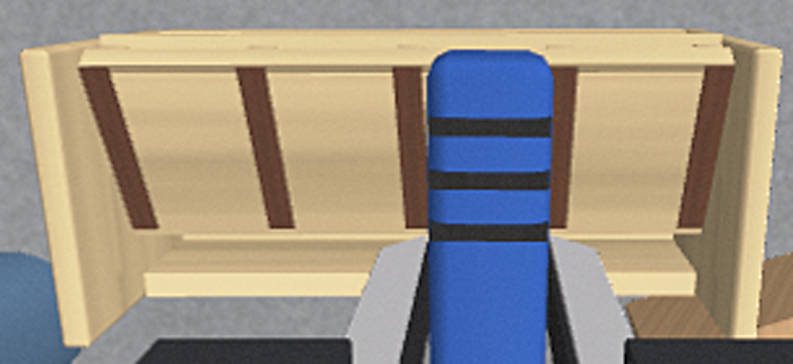

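```bash
sed -i 's/^RY=.*/RY=-7.0; M=np.array([.6489,.1993,.080])/' h.py
python3 - <<'E'
from h import *
p=slotP(2,-.160,.0105);print(p); plan(p,goal(RY,20))
E
```

```text
[0.50713414 0.24894697 0.14459   ]
t 7.62 pos [0.6938 0.2269 0.2448] F [-0.1 -0.2 -1.3] w 0.028
 shift(cur axes) [187.8  -1.3 100.4] shift(goal axes) [142.4  -0.9 158.5] rot [-1.000e-02  1.993e+01 -1.700e-01]
```

>>> {"op": "send_rows", "data": {
  "rows": [20,0,0,0,0,0,32,0,0,0,0,0,36,0,0,0,0,0,36,0,0,0,0,0,36,0,0,0,0,0,28,0,0,0,0,0,0,0,0,0,5,0,0,0,0,0,5,0,0,0,0,0,5,0,0,0,0,0,5,0]
}}

```text
clock: 8.45
ee_pos: [0.5067, 0.2506, 0.2466]
eef_rot: [0.061, 0.983, 0.011, -0.174]
contact_force: [0.0, -0.4, -1.7]
grip_width: 0.0277
```

Run:
```python
from h import *
for i in range(4): bot.camera('top')
p=slotP(2,-.160,.0105);plan(p,goal(RY,20))
```

```text
t 8.65 pos [0.5074 0.2503 0.2452] F [ 0.9  0.3 -1.4] w 0.0277
 shift(cur axes) [-34.2  -1.3  94.6] shift(goal axes) [-34.3  -1.4  94.6] rot [ 0.02  0.09 -0.16]
```

>>> {"op": "send_rows", "data": {
  "rows": [-4,0,10,0,0,0,-5,0,14,0,0,0,-5,0,14,0,0,0,-5,0,14,0,0,0,-5,0,14,0,0,0,-5,0,14,0,0,0,-5,-1,14,0,0,0,0,0,0,0,0,0,0,0,0,0,0,0,0,0,0,0,0,0]
}}

```text
clock: 9.48
ee_pos: [0.5077, 0.2495, 0.1462]
eef_rot: [0.061, 0.983, 0.011, -0.172]
contact_force: [-0.0, 0.7, -1.7]
grip_width: 0.028
```

Run:
```python
from h import *
for i in range(3): bot.camera('top')
p=slotP(2,-.160,.0105);plan(p,goal(RY,20))
s=snap('scene'); b=s['frame'][150:250,310:410,::-1];cv2.imwrite('pics/s5z.png',cv2.resize(b,(600,600),interpolation=cv2.INTER_CUBIC))
```

```text
t 9.63 pos [0.5083 0.2495 0.1466] F [ 0.2 -0.5 -1.9] w 0.0283
 shift(cur axes) [ 0.3 -0.7  2.2] shift(goal axes) [ 0.3 -0.7  2.2] rot [ 0.07  0.15 -0.15]
```

View pics/s5z.png

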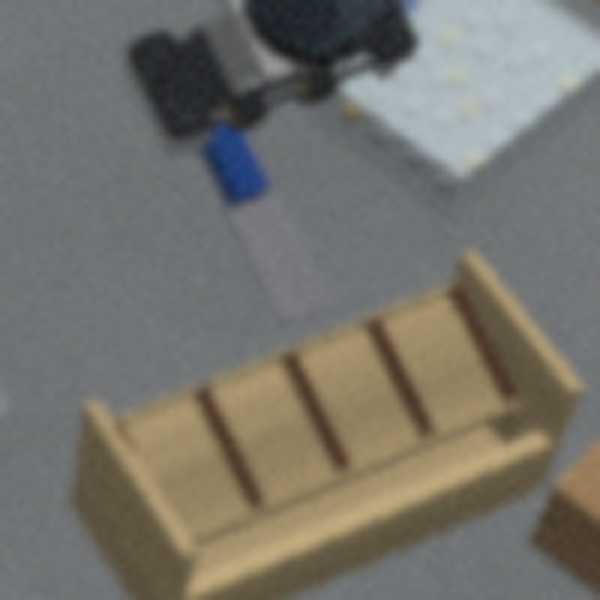

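>>> {"op": "send_rows", "data": {
  "rows": [0,1,2,0,0,0,-4,0,0,0,0,0,-5,0,0,0,0,0,-5,0,0,0,0,0,-5,0,0,0,0,0,-5,0,0,0,0,0,-5,0,0,0,0,0,-4,0,0,0,0,0,0,0,0,0,0,0,0,0,0,0,0,0]
}}

```text
clock: 10.52
ee_pos: [0.538, 0.2464, 0.132]
eef_rot: [0.062, 0.983, 0.011, -0.173]
contact_force: [0.1, 0.3, -1.4]
grip_width: 0.0279
```

Run:
```python
from h import *
for i in range(2): bot.camera('top')
plan(slotP(2,-.127,.0105),goal(RY,20))
s=snap('scene'); b=s['frame'][150:250,310:410,::-1];cv2.imwrite('pics/s6z.png',cv2.resize(b,(600,600),interpolation=cv2.INTER_CUBIC))
```

```text
t 10.62 pos [0.5378 0.2465 0.1321] F [-0.9  0.9 -1.4] w 0.0278
 shift(cur axes) [ 0.1 -1.3 -1.2] shift(goal axes) [ 0.1 -1.3 -1.2] rot [ 0.03  0.   -0.16]
```

View pics/s6z.png

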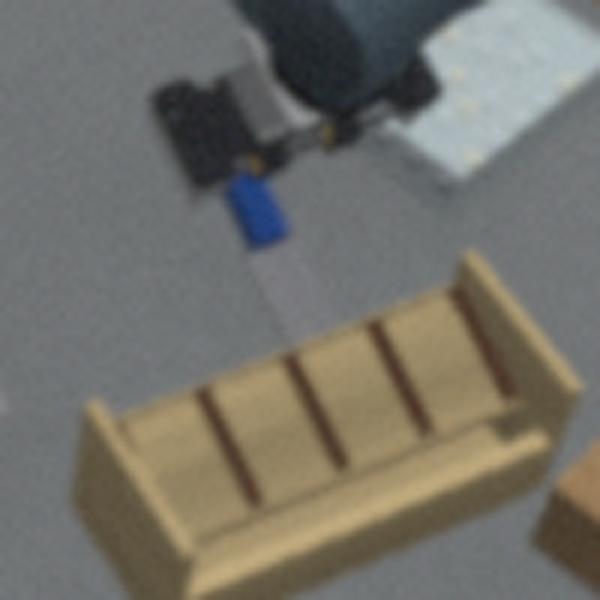

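>>> {"op": "send_rows", "data": {
  "rows": [0,1,-1,0,0,0,-3,0,0,0,0,0,-4,0,0,0,0,0,-4,0,0,0,0,0,-4,0,0,0,0,0,-4,0,0,0,0,0,-4,0,0,0,0,0,-4,0,0,0,0,0,-3,0,0,0,0,0,0,0,0,0,0,0]
}}

```text
clock: 11.5
ee_pos: [0.5668, 0.2437, 0.1225]
eef_rot: [0.062, 0.983, 0.011, -0.173]
contact_force: [0.3, 0.4, -1.4]
grip_width: 0.0278
```

Run:
```python
from h import *
plan(slotP(2,-.058,.0105),goal(RY,20))
```

```text
t 11.5 pos [0.5668 0.2437 0.1225] F [ 0.3  0.4 -1.4] w 0.0278
 shift(cur axes) [-38.2  -2.   -0.3] shift(goal axes) [-38.2  -2.1  -0.3] rot [ 0.04  0.   -0.19]
```

No contact force, so it is entering the slot cleanly. Continuing.

>>> {"op": "send_rows", "data": {
  "rows": [-3,0,0,0,0,0,-4,0,0,0,0,0,-4,0,0,0,0,0,-4,0,0,0,0,0,-4,0,0,0,0,0,-4,0,0,0,0,0,-3,0,0,0,0,0,-2,0,0,0,0,0,0,0,0,0,0,0,0,0,0,0,0,0]
}}

```text
clock: 12.33
ee_pos: [0.5924, 0.2406, 0.1132]
eef_rot: [0.062, 0.983, 0.011, -0.173]
contact_force: [-0.2, 0.2, -2.2]
grip_width: 0.0278
```

>>> {"op": "send_rows", "data": {
  "rows": [-2,0,0,0,0,0,-2,0,0,0,0,0,-2,0,0,0,0,0,-2,0,0,0,0,0,-1,0,0,0,0,0,0,0,0,0,0,0,0,0,0,0,0,0,0,0,0,0,0,0,0,0,0,0,0,0,0,0,0,0,0,0]
}}

```text
clock: 13.17
ee_pos: [0.5986, 0.2397, 0.1105]
eef_rot: [0.061, 0.982, 0.01, -0.177]
contact_force: [-8.7, 0.7, 3.4]
grip_width: 0.0274
```

Run:
```python
from h import *
plan(slotP(2,-.058,.0105),goal(RY,20))
```

```text
t 13.17 pos [0.5986 0.2397 0.1105] F [-8.7  0.7  3.4] w 0.0274
 shift(cur axes) [-4.  -1.9 -0.6] shift(goal axes) [-4.  -1.9 -0.6] rot [-0.05 -0.38 -0.16]
```

>>> {"op": "send_rows", "data": {
  "rows": [-1,0,0,0,0,0,-1,0,0,0,0,0,-1,0,0,0,0,0,0,0,0,0,0,0,0,0,0,0,0,0,0,0,0,0,0,0,0,0,0,0,0,0,0,0,0,0,0,0,0,0,0,0,0,0,0,0,0,0,0,0]
}}

```text
clock: 14.0
ee_pos: [0.599, 0.2396, 0.1092]
eef_rot: [0.061, 0.982, 0.01, -0.18]
contact_force: [-15.4, 0.2, 6.0]
grip_width: 0.0274
```

Run:
```python
from h import *
plan(slotP(2,-.058,.0105),goal(RY,20))
s=snap('scene'); b=s['frame'][160:240,320:400,::-1];cv2.imwrite('pics/s7z.png',cv2.resize(b,(640,640),interpolation=cv2.INTER_CUBIC))
s=snap('wrist','w7.png')
```

```text
t 14.0 pos [0.599  0.2396 0.1092] F [-15.4   0.2   6. ] w 0.0274
 shift(cur axes) [-3.1 -1.9 -1.7] shift(goal axes) [-3.1 -1.9 -1.6] rot [-0.12 -0.75 -0.15]
```

View pics/s7z.png

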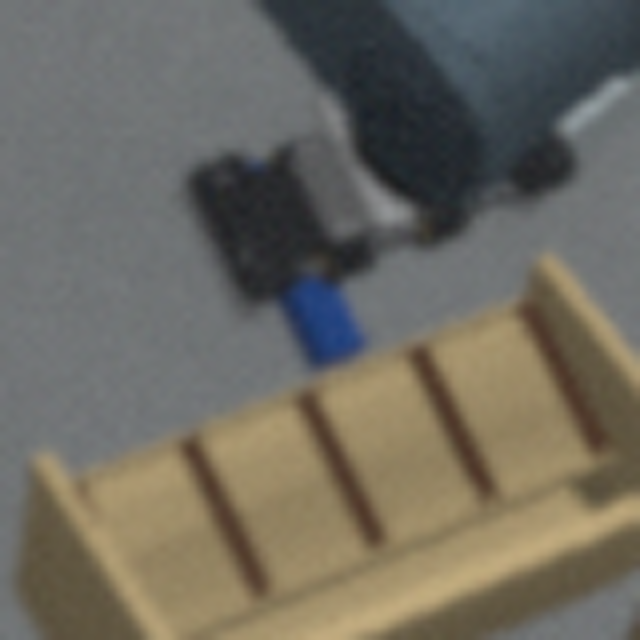

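View pics/w7.png

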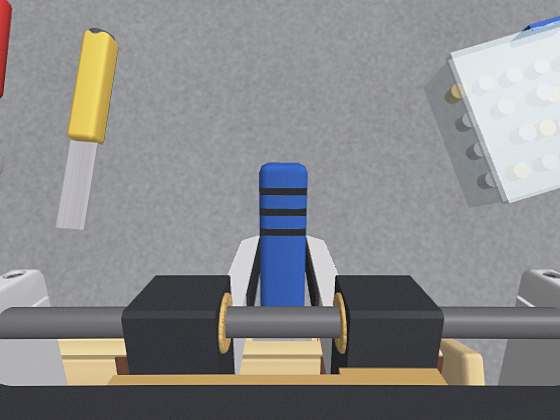

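>>> {"op": "send_rows", "data": {
  "rows": [1.5,0,0,0,0,0,0,0,0,0,0,0,0,0,0,0,0,0,0,0,0,0,0,0,0,0,0,0,0,0,0,0,0,0,0,0,0,0,0,0,0,0,0,0,0,0,0,0,0,0,0,0,0,0,0,0,0,0,0,0]
}}

```text
clock: 14.93
ee_pos: [0.599, 0.2395, 0.1094]
eef_rot: [0.061, 0.982, 0.01, -0.178]
contact_force: [-10.2, -0.4, 2.7]
grip_width: 0.0279
```

>>> {"op": "send_rows", "data": {
  "rows": [0,0,0,0,0,0,0,0,0,0,0,0,0,0,0,0,0,0,0,0,0,0,0,0,0,0,0,0,0,0,0,0,-5,0,0,0,0,0,-10,0,0,0,0,0,-15,0,0,0,0,0,-20,0,0,0,0,0,-20,0,0,0],
  "grip": 0.55
}}

```text
clock: 15.77
ee_pos: [0.6264, 0.2363, 0.1769]
eef_rot: [0.062, 0.983, 0.011, -0.173]
contact_force: [-0.1, 0.7, 0.8]
grip_width: 0.0517
```

Run:
```python
from h import *
for i in range(3): bot.camera('top')
plan([.3818,.1996,.20],goal(-11))
s=snap('scene'); b=s['frame'][160:240,320:400,::-1];cv2.imwrite('pics/s8z.png',cv2.resize(b,(640,640),interpolation=cv2.INTER_CUBIC))
s=snap('wrist','w8.png');np.save('w8.npy',s,allow_pickle=True)
```

```text
t 15.92 pos [0.6277 0.2365 0.1779] F [-0.2 -0.2  0.4] w 0.0518
 shift(cur axes) [232.8 -67.3  59.8] shift(goal axes) [234.3 -83.1 -22.1] rot [ -0.6  -19.7    3.78]
```

View pics/s8z.png

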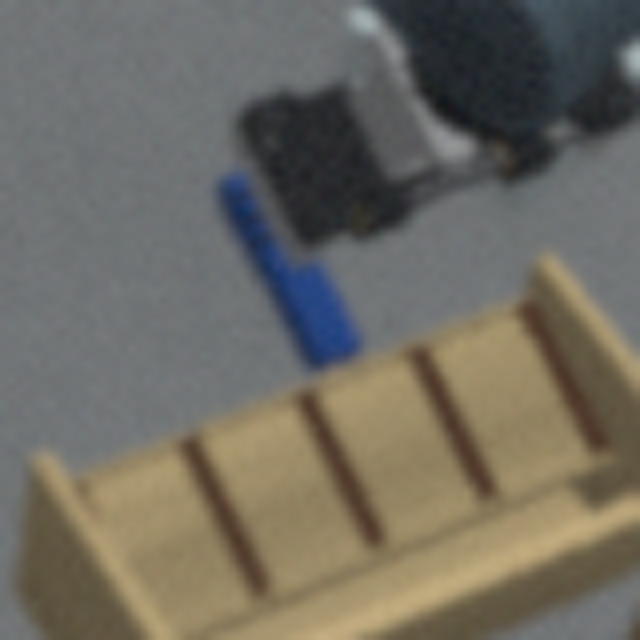

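View pics/w8.png

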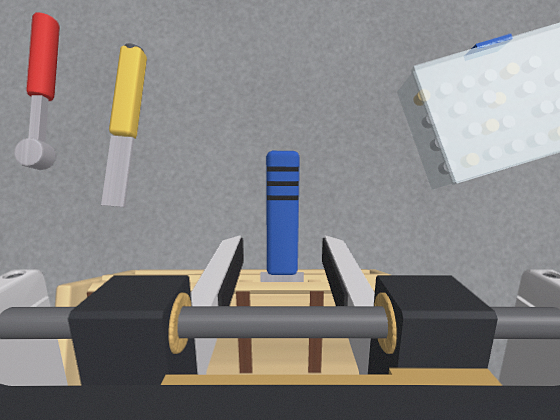

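Run:
```python
from h import *
c=np.load('w8.npy',allow_pickle=True).item()
a=c['frame'][235:310,220:350,::-1]; cv2.imwrite('pics/w8z.png',cv2.resize(a,None,fx=6,fy=6,interpolation=cv2.INTER_CUBIC))
Rs=slotR(); m=slotP(2,0,0)
def onslot(u,v,z):
    o,d=ray(c,u,v); o=Rs.inv().apply(o-m);d=Rs.inv().apply(d); return ((o+d*(z-o[2])/d[2])*1000).round(1)
print('tail',onslot(283,151,.011),'handle end',onslot(283,274,.011))
for r in (282,288,290,291,292): print(r,onslot(283,r,.016),onslot(283,r,.007))
for u in (237,250,309,322): print(u,onslot(u,293,.016))
```

```text
tail [-118.6    3.4   11. ] handle end [-14.2   3.1  11. ]
282 [-9.3  3.1 16. ] [-4.5  3.1  7. ]
288 [-3.6  3.1 16. ] [1.4 3.1 7. ]
290 [-1.7  3.1 16. ] [3.4 3.1 7. ]
291 [-0.8  3.1 16. ] [4.4 3.1 7. ]
292 [ 0.2  3.  16. ] [5.4 3.1 7. ]
237 [  0.9 -36.6  16. ]
250 [  1.  -25.4  16. ]
309 [ 1.2 25.4 16. ]
322 [ 1.3 36.6 16. ]
```

View pics/w8z.png

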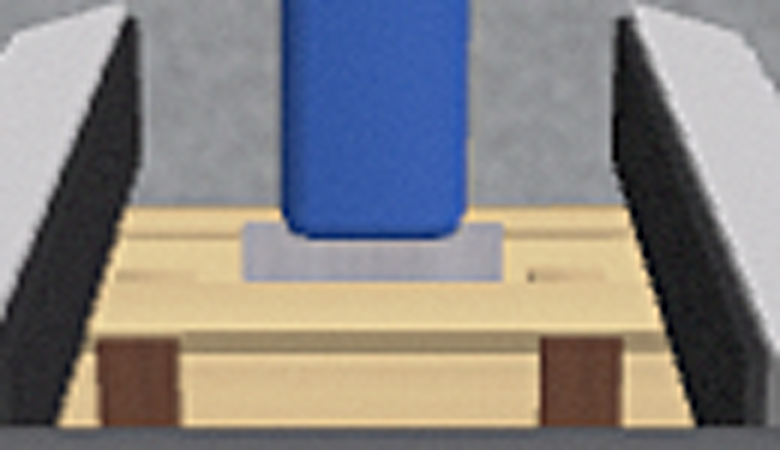

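Run:
```python
from h import *
c=np.load('w8.npy',allow_pickle=True).item()
Rs=slotR(); m=slotP(2,0,0)
def onslot(u,v,z):
    o,d=ray(c,u,v); o=Rs.inv().apply(o-m);d=Rs.inv().apply(d); return ((o+d*(z-o[2])/d[2])*1000).round(1)
for zr,z in [(207,-.016),(235,-.007),(280,.007),(332,.016),(350,.016)]: print(zr,onslot(260,235+zr/6-.42,z))
# column profile
g=cv2.cvtColor(c['frame'],cv2.COLOR_RGB2GRAY); print(g[264:300,250:256].mean(1).round(0)); print(g[264:300,283:290].mean(1).round(0))
```

```text
207 [ -5.9 -18.9 -16. ]
235 [ -5.5 -18.3  -7. ]
280 [ -5.3 -17.3   7. ]
332 [ -1.9 -16.7  16. ]
350 [  1.  -16.8  16. ]
[146. 148. 148. 145. 136. 152. 195. 203. 201. 186. 164. 202. 204. 202.
 203. 202. 198. 198. 192. 194. 195. 197. 200. 202. 204. 213. 150. 140.
 138. 132. 200. 196. 186. 186. 190. 191.]
[ 91.  90.  91.  90.  91.  90.  91.  90.  87.  74.  47. 165. 164. 161.
 159. 160. 158. 155. 196. 195. 195. 198. 200. 201. 204. 212. 147. 138.
 139. 134. 199. 197. 186. 187. 190. 192.]
```

```bash
sed -i 's/^RY=.*/RY=-7.0; M=np.array([.6437,.1999,.0819])/' h.py
python3 - <<'E'
from h import *
c=np.load('w8.npy',allow_pickle=True).item()
h=cv2.cvtColor(c['frame'],cv2.COLOR_RGB2HSV);H,S,V=[h[:,:,i].astype(int) for i in range(3)]
m=(H>18)&(H<35)&(S>120)&(V>80); m[:,:90]=0;m[:,160:]=0;m[:30]=0;m[150:]=0
cc,y=axis(c,m,.022,'chisel')
print('tail',onz(c,134,44,.022),'junction',onz(c,124,136,.022),'tip',onz(c,113,206,.013))
plan([cc[0],cc[1],.2],goal(y))
E
```

```text
chisel px 128.0 92.0 rect centre mm [418.3  80. ] size [ 32.7 110.1] yaw -11.93
tail [0.36108902 0.09171627 0.022     ] junction [0.47249579 0.0710893  0.022     ] tip [0.55092195 0.04752209 0.013     ]
t 16.02 pos [0.6255 0.2363 0.1747] F [-0.3  0.3 -0.6] w 0.0516
 shift(cur axes) [ 183.4 -181.    40.1] shift(goal axes) [ 170.4 -195.8  -25.3] rot [ -0.88 -20.03   4.7 ]
```

>>> {"op": "send_rows", "data": {
  "rows": [0,0,-6,0,-5,1.2,0,0,-6,0,-5,1.2,0,0,-6,-0.4,-5,1.2,0,0,-6,-0.4,-5,1.2,20,-24,0,0,0,0,26,-30,0,0,0,0,26,-30,0,0,0,0,26,-30,0,0,0,0,26,-30,0,0,0,0,20,-20,0,0,0,0],
  "grip": 1
}}

```text
clock: 16.85
ee_pos: [0.4526, 0.1041, 0.1965]
eef_rot: [0.104, 0.995, -0.001, -0.002]
contact_force: [-0.1, -0.7, -0.8]
grip_width: 0.0941
```

>>> {"op": "send_rows", "data": {
  "rows": [20,-20,0,0,0,0,15,-10,0,0,0,0,0,0,0,0,0,0,0,0,0,0,0,0,0,0,0,0,0,0,0,0,0,0,0,0,0,0,0,0,0,0,0,0,0,0,0,0,0,0,0,0,0,0,0,0,0,0,0,0]
}}

```text
clock: 17.68
ee_pos: [0.416, 0.0832, 0.1987]
eef_rot: [0.104, 0.995, -0.001, 0.0]
contact_force: [0.4, 0.0, 0.2]
grip_width: 0.094
```

```bash
cat >> h.py <<'E'
def hsv(c):
    h=cv2.cvtColor(c['frame'],cv2.COLOR_RGB2HSV); return [h[:,:,i].astype(int) for i in range(3)]
E
python3 - <<'E'
from h import *
c=snap('wrist','w9.png');np.save('w9.npy',c,allow_pickle=True)
H,S,V=hsv(c)
m=(H>18)&(H<35)&(S>120)&(V>80); m[:,:200]=0;m[:,350:]=0;m[290:]=0
cc,y=axis(c,m,.022,'chisel')
plan([cc[0],cc[1],.022],goal(y))
E
```

```text
chisel px 275.0 196.0 rect centre mm [413.1  74.9] size [ 24.3 106. ] yaw -11.83
t 17.73 pos [0.4159 0.0832 0.1988] F [-0.7  1.2  0.8] w 0.0937
 shift(cur axes) [  1.2  -8.5 176.8] shift(goal axes) [  1.1  -8.6 176.8] rot [-0.06  0.03 -0.11]
```

View pics/w9.png

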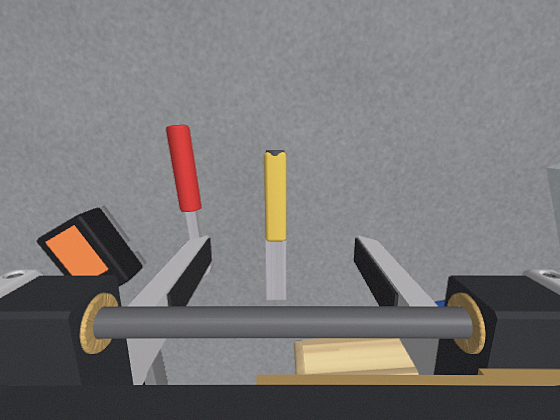

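>>> {"op": "send_rows", "data": {
  "rows": [0,-2,15,0,0,0,0,-2,20,0,0,0,0,-2,20,0,0,0,0,-1,20,0,0,0,0,-1,20,0,0,0,0,-0.5,20,0,0,0,0,0,20,0,0,0,0,0,18,0,0,0,0,0,15,0,0,0,0,0,9,0,0,0],
  "grip": 0.65
}}

```text
clock: 18.57
ee_pos: [0.4132, 0.0746, 0.0202]
eef_rot: [0.104, 0.995, -0.001, -0.001]
contact_force: [0.2, -0.1, 0.0]
grip_width: 0.0612
```

>>> {"op": "send_rows", "data": {
  "rows": [0,0,0,0,0,0,0,0,0,0,0,0,0,0,0,0,0,0,0,0,0,0,0,0,0,0,0,0,0,0,0,0,0,0,0,0,0,0,0,0,0,0,0,0,0,0,0,0,0,0,0,0,0,0,0,0,0,0,0,0],
  "grip": 0
}}

```text
clock: 19.4
ee_pos: [0.4147, 0.0745, 0.0225]
eef_rot: [0.104, 0.995, -0.001, 0.001]
contact_force: [-1.4, 0.4, 6.0]
grip_width: 0.0253
```

Run:
```python
from h import *
plan(slotP(3,-.164,.0105),goal(RY,20))
```

```text
t 19.4 pos [0.4147 0.0745 0.0225] F [-1.4  0.4  6. ] w 0.0253
 shift(cur axes) [ -51.1  125.1 -125.4] shift(goal axes) [ -14.9  120.4 -138.9] rot [ 0.81 20.07 -4.9 ]
```

>>> {"op": "send_rows", "data": {
  "rows": [0,0,-6,0,0,0,0,0,-15,0,0,0,0,0,-20,0,0,0,0,0,-20,0,0,0,0,0,-20,0,0,0,0,0,-20,0,0,0,0,0,-20,0,0,0,0,0,-20,0,0,0,0,0,-15,0,0,0,0,0,-5,0,0,0]
}}

```text
clock: 20.23
ee_pos: [0.4149, 0.0747, 0.1851]
eef_rot: [0.104, 0.995, -0.0, 0.002]
contact_force: [0.3, 1.1, -2.3]
grip_width: 0.0258
```

Run:
```python
from h import *
for i in range(4): bot.camera('top')
c=snap('wrist','w10.png'); o=bot.get_obs();Rc=R.from_quat(o['eef_rot'])
for dx in(50,57): print(proj(c,o['ee_pos']+Rc.apply([dx/1000,0,0])))
plan(slotP(3,-.164,.0105),goal(RY,20))
```

```text
[281.28958095 176.78326739]
[281.27242226 164.0059967 ]
t 20.48 pos [0.413  0.0748 0.1813] F [-0.2  0.1 -1.6] w 0.0257
 shift(cur axes) [-52.6 125.3  33.2] shift(goal axes) [-70.8 120.3   9.8] rot [ 0.79 19.87 -4.91]
```

View pics/w10.png

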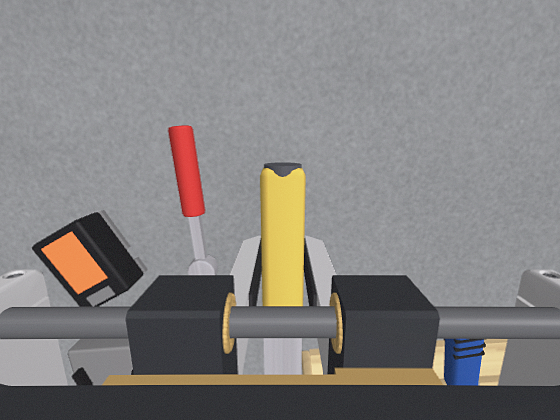

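>>> {"op": "send_rows", "data": {
  "rows": [0,0,0,0,4,-1,0,0,0,0,4,-1,0,0,0,0,4,-1,0,0,0,0.4,4,-1,0,0,0,0.4,4,-1,-14,24,0,0,0,0,-15,26,2,0,0,0,-15,26,2,0,0,0,-15,26,3,0,0,0,-12,18,3,0,0,0]
}}

```text
clock: 21.32
ee_pos: [0.4913, 0.1881, 0.1471]
eef_rot: [0.058, 0.983, 0.011, -0.174]
contact_force: [0.6, -0.7, -1.5]
grip_width: 0.0259
```

Run:
```python
from h import *
for i in range(6): bot.camera('top')
plan(slotP(3,-.164,.0105),goal(RY,20))
s=snap('scene'); b=s['frame'][150:250,310:410,::-1];cv2.imwrite('pics/s11z.png',cv2.resize(b,(600,600),interpolation=cv2.INTER_CUBIC))
```

```text
t 21.62 pos [0.4906 0.1857 0.1488] F [-0.9  0.  -1. ] w 0.0257
 shift(cur axes) [-0.1  0.7  1. ] shift(goal axes) [-0.1  0.7  1. ] rot [-0.04 -0.01  0.14]
```

View pics/s11z.png

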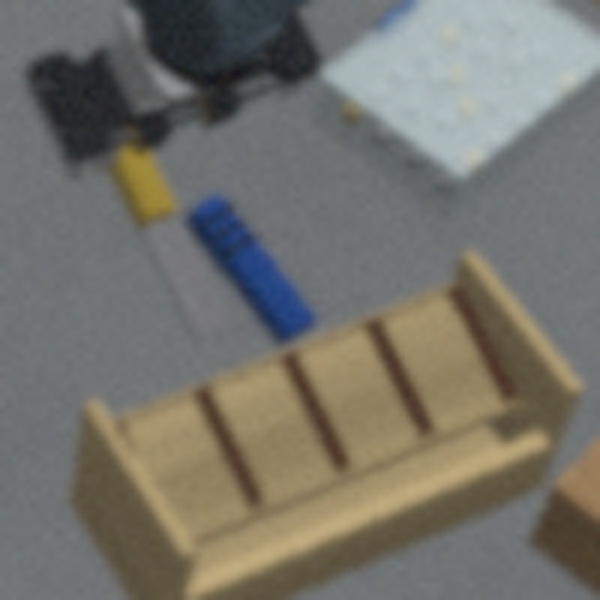

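>>> {"op": "send_rows", "data": {
  "rows": [-4,0,1,0,0,0,-6,0,0,0,0,0,-6,0,0,0,0,0,-6,0,0,0,0,0,-5,0,0,0,0,0,-5,0,0,0,0,0,-5,0,0,0,0,0,-3,0,0,0,0,0,0,0,0,0,0,0,0,0,0,0,0,0]
}}

```text
clock: 22.5
ee_pos: [0.5282, 0.1819, 0.1346]
eef_rot: [0.059, 0.983, 0.011, -0.173]
contact_force: [-0.6, 0.4, -1.1]
grip_width: 0.026
```

Run:
```python
from h import *
plan(slotP(3,-.058,.0105),goal(RY,20))
```

```text
t 22.5 pos [0.5282 0.1819 0.1346] F [-0.6  0.4 -1.1] w 0.026
 shift(cur axes) [-65.7  -0.3   0.6] shift(goal axes) [-65.7  -0.1   0.5] rot [-0.03  0.03  0.17]
```

>>> {"op": "send_rows", "data": {
  "rows": [-4,0,0.5,0,0,0,-6,0,0,0,0,0,-6,0,0,0,0,0,-6,0,0,0,0,0,-6,0,0,0,0,0,-6,0,0,0,0,0,-5,0,0,0,0,0,-3,0,0,0,0,0,0,0,0,0,0,0,0,0,0,0,0,0]
}}

```text
clock: 23.33
ee_pos: [0.5672, 0.1773, 0.1198]
eef_rot: [0.059, 0.983, 0.011, -0.173]
contact_force: [-0.1, 0.8, -2.4]
grip_width: 0.0264
```

>>> {"op": "send_rows", "data": {
  "rows": [-4,0,0,0,0,0,-4,0,0,0,0,0,-4,0,0,0,0,0,-4,0,0,0,0,0,-2,0,0,0,0,0,-1,0,0,0,0,0,0,0,0,0,0,0,0,0,0,0,0,0,0,0,0,0,0,0,0,0,0,0,0,0]
}}

```text
clock: 24.17
ee_pos: [0.5849, 0.1752, 0.1135]
eef_rot: [0.059, 0.983, 0.011, -0.173]
contact_force: [-0.4, 0.5, -2.8]
grip_width: 0.0259
```

Run:
```python
from h import *
plan(slotP(3,-.058,.0105),goal(RY,20))
```

```text
t 24.17 pos [0.5849 0.1752 0.1135] F [-0.4  0.5 -2.8] w 0.0259
 shift(cur axes) [-4.8 -0.4  0.2] shift(goal axes) [-4.8 -0.3  0.2] rot [-0.03  0.05  0.18]
```

>>> {"op": "send_rows", "data": {
  "rows": [-1,0,0,0,0,0,-1,0,0,0,0,0,-1,0,0,0,0,0,-1,0,0,0,0,0,-1,0,0,0,0,0,-1,0,0,0,0,0,0,0,0,0,0,0,0,0,0,0,0,0,0,0,0,0,0,0,0,0,0,0,0,0]
}}

```text
clock: 25.0
ee_pos: [0.5901, 0.1746, 0.1114]
eef_rot: [0.059, 0.983, 0.011, -0.173]
contact_force: [-3.9, 0.7, 0.2]
grip_width: 0.0256
```

Run:
```python
from h import *
plan(slotP(3,-.058,.0105),goal(RY,20))
```

```text
t 25.0 pos [0.5901 0.1746 0.1114] F [-3.9  0.7  0.2] w 0.0256
 shift(cur axes) [ 0.8 -0.4  0.1] shift(goal axes) [ 0.8 -0.4  0.1] rot [-0.03 -0.02  0.18]
```

>>> {"op": "send_rows", "data": {
  "rows": [-1,0,0,0,0,0,-1,0,0,0,0,0,-1,0,0,0,0,0,-1,0,0,0,0,0,0,0,0,0,0,0,0,0,0,0,0,0,0,0,0,0,0,0,2,0,0,0,0,0,1,0,0,0,0,0,0,0,0,0,0,0]
}}

```text
clock: 25.83
ee_pos: [0.5905, 0.1746, 0.1107]
eef_rot: [0.058, 0.983, 0.011, -0.174]
contact_force: [-5.4, 0.5, -0.7]
grip_width: 0.0256
```

>>> {"op": "send_rows", "data": {
  "rows": [0,0,0,0,0,0,0,0,0,0,0,0,0,0,0,0,0,0,0,0,0,0,0,0,0,0,0,0,0,0,0,0,-5,0,0,0,0,0,-10,0,0,0,0,0,-15,0,0,0,0,0,-20,0,0,0,0,0,-20,0,0,0],
  "grip": 0.5
}}

```text
clock: 26.67
ee_pos: [0.6156, 0.1716, 0.1781]
eef_rot: [0.059, 0.983, 0.011, -0.173]
contact_force: [0.2, 0.3, -0.1]
grip_width: 0.0472
```

Run:
```python
from h import *
for i in range(4): bot.camera('top')
o=bot.get_obs();print(o['ee_pos'],o['contact_force'])
c=snap('wrist','w12.png');np.save('w12.npy',c,allow_pickle=True)
s=snap('scene'); b=s['frame'][160:250,310:400,::-1];cv2.imwrite('pics/s12z.png',cv2.resize(b,(600,600),interpolation=cv2.INTER_CUBIC))
```

```text
[0.61551398 0.17156419 0.17719945] [-0.90843076  0.82263947 -0.07018834]
```

View pics/w12.png

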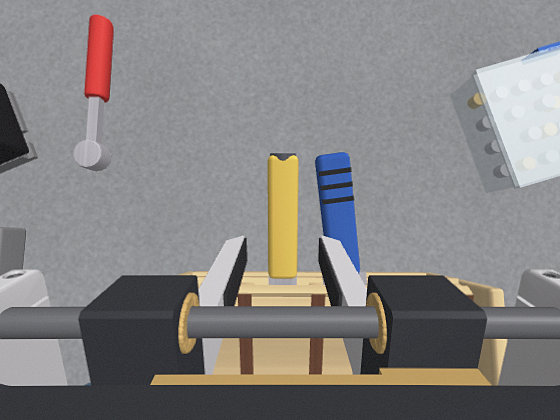

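View pics/s12z.png

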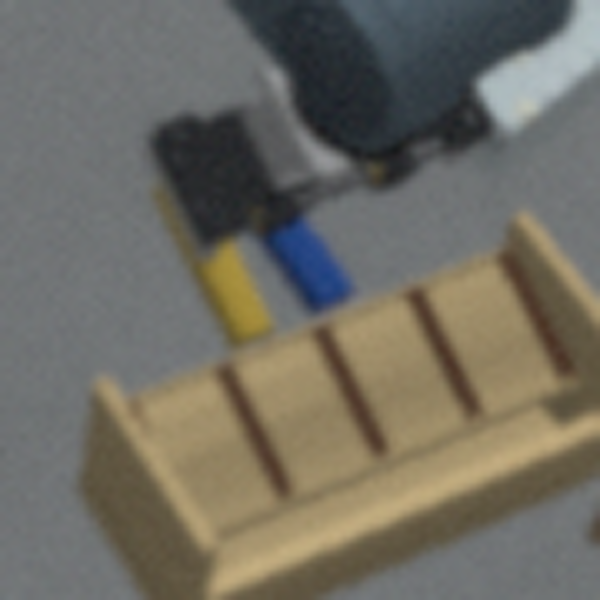

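```bash
cat >> h.py <<'E'
def onslot(c,i,u,v,z):
    Rs=slotR(); m=slotP(i,0,0)
    o,d=ray(c,u,v); o=Rs.inv().apply(o-m);d=Rs.inv().apply(d); return ((o+d*(z-o[2])/d[2])*1000).round(1)
E
python3 - <<'E'
from h import *
c=np.load('w12.npy',allow_pickle=True).item()
print('chisel tail',onslot(c,3,284,153,.011),'end',onslot(c,3,284,278,.011))
print('lip',onslot(c,3,284,284.5,.007))
print('scraper tail',onslot(c,2,332,153,.011),onslot(c,2,316,155,.011),onslot(c,2,350,153,.011),'side pts', onslot(c,2,328,235,.011),onslot(c,2,359,265,.011))
c=np.load('w8.npy',allow_pickle=True).item()
print('before: scraper tail',onslot(c,2,283,151,.011),'end',onslot(c,2,283,274,.011))
E
```

```text
chisel tail [-114.6    2.1   11. ] end [-7.8  2.5 11. ]
lip [0.6 2.6 7. ]
scraper tail [-114.7  -24.6   11. ] [-113.1  -37.    11. ] [-114.7  -10.6   11. ] side pts [-47.4 -24.9  11. ] [-20.3   2.9  11. ]
before: scraper tail [-113.     3.5   11. ] end [-8.7  3.1 11. ]
```

Run:
```python
from h import *
Rs=slotR()
p=slotP(2,-.047,.060)+Rs.apply([0,-.010,0]); plan(p,goal(RY,20))
```

```text
t 26.97 pos [0.6143 0.1715 0.1754] F [-0.9 -1.  -1.3] w 0.0465
 shift(cur axes) [-9.4 53.7 19. ] shift(goal axes) [-9.2 53.8 19.1] rot [-0.05 -0.08  0.17]
```

>>> {"op": "send_rows", "data": {
  "rows": [-2,10,0,0,0,0,-2,14,0,0,0,0,-3,14,0,0,0,0,-2,12,0,0,0,0,0,4,5,0,0,0,0,0,14,0,0,0,0,0,0,0,0,0,0,0,0,0,0,0,0,0,0,0,0,0,0,0,0,0,0,0],
  "grip": 0.47
}}

```text
clock: 27.8
ee_pos: [0.6238, 0.2244, 0.1563]
eef_rot: [0.059, 0.983, 0.011, -0.173]
contact_force: [-0.2, -0.3, 0.5]
grip_width: 0.0444
```

Run:
```python
from h import *
Rs=slotR()
c=snap('wrist','w13.png')
p=slotP(2,-.047,.0105)+Rs.apply([0,-.010,0]); plan(p,goal(RY,20))
```

```text
t 27.85 pos [0.6239 0.2245 0.1564] F [ 0.7 -0.6  0.8] w 0.0444
 shift(cur axes) [ 0.3  0.  51.8] shift(goal axes) [ 0.2  0.  51.8] rot [-0.01  0.09  0.14]
```

View pics/w13.png

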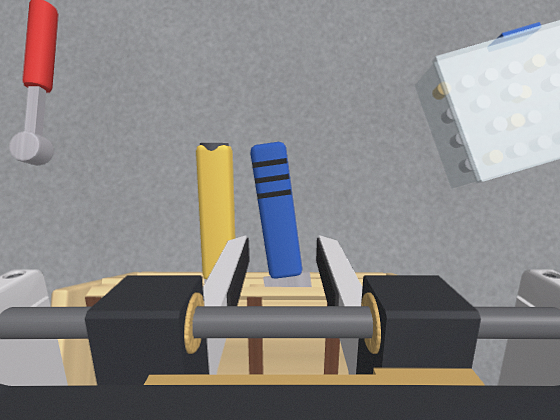

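>>> {"op": "send_rows", "data": {
  "rows": [0,0,6,0,0,0,0,0,6,0,0,0,0,0,6,0,0,0,0,0,5,0,0,0,0,0,5,0,0,0,0,0,5,0,0,0,0,0,0,0,0,0,0,0,0,0,0,0,0,0,0,0,0,0,0,0,0,0,0,0]
}}

```text
clock: 28.68
ee_pos: [0.6128, 0.2263, 0.1253]
eef_rot: [0.059, 0.983, 0.011, -0.172]
contact_force: [-0.4, -0.4, -0.7]
grip_width: 0.0444
```

>>> {"op": "send_rows", "data": {
  "rows": [0,0,3,0,0,0,0,0,4,0,0,0,0,0,4,0,0,0,0,0,4,0,0,0,0,0,3,0,0,0,0,0,0,0,0,0,0,0,0,0,0,0,0,0,0,0,0,0,0,0,0,0,0,0,0,0,0,0,0,0]
}}

```text
clock: 29.52
ee_pos: [0.6065, 0.227, 0.1082]
eef_rot: [0.059, 0.983, 0.011, -0.173]
contact_force: [-0.3, 0.7, 1.3]
grip_width: 0.0443
```

Run:
```python
from h import *
Rs=slotR()
c=snap('wrist','w14.png')
p=slotP(2,-.047,.0105)+Rs.apply([0,-.010,0]); plan(p,goal(RY,20))
```

```text
t 29.57 pos [0.6065 0.227  0.1082] F [ 1.1 -0.5  0.6] w 0.0442
 shift(cur axes) [ 0.2 -0.4  0.5] shift(goal axes) [ 0.2 -0.4  0.5] rot [-0.02  0.07  0.17]
```

View pics/w14.png

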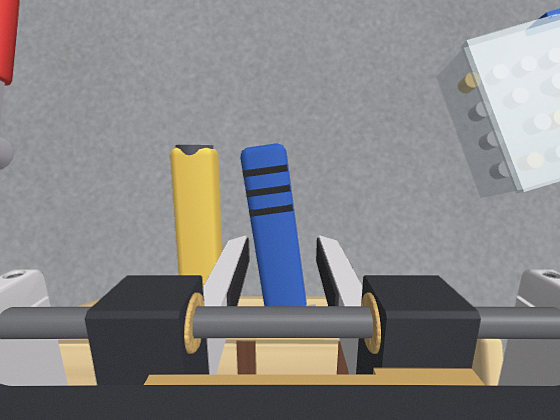

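>>> {"op": "send_rows", "data": {
  "rows": [0,0,0,0,0,0,0,0,0,0,0,0,0,0,0,0,0,0,0,0,0,0,0,0,0,0,0,0,0,0,0,2,0,0,0,0,0,2,0,0,0,0,0,2,0,0,0,0,0,2,0,0,0,0,0,2,0,0,0,0],
  "grip": 0
}}

```text
clock: 30.4
ee_pos: [0.6074, 0.2369, 0.108]
eef_rot: [0.059, 0.983, 0.01, -0.173]
contact_force: [-1.6, -2.5, 2.5]
grip_width: 0.0279
```

>>> {"op": "send_rows", "data": {
  "rows": [-1,0,0,0,0,0,-1,0,0,0,0,0,-1,0,0,0,0,0,-1,0,0,0,0,0,0,0,0,0,0,0,0,0,0,0,0,0,0,0,0,0,0,0,0,0,0,0,0,0,0,0,0,0,0,0,0,0,0,0,0,0]
}}

```text
clock: 31.23
ee_pos: [0.6084, 0.2375, 0.1077]
eef_rot: [0.058, 0.982, 0.011, -0.177]
contact_force: [-11.4, -0.1, 8.6]
grip_width: 0.0278
```

Run:
```python
from h import *
c=snap('wrist','w15.png')
plan(slotP(2,-.047,.0105),goal(RY,20))
```

```text
t 31.28 pos [0.6084 0.2376 0.1077] F [-11.2  -0.5   9.2] w 0.0276
 shift(cur axes) [ 1.  -1.1  0.2] shift(goal axes) [ 1.  -1.1  0.2] rot [-0.04 -0.44  0.26]
```

View pics/w15.png

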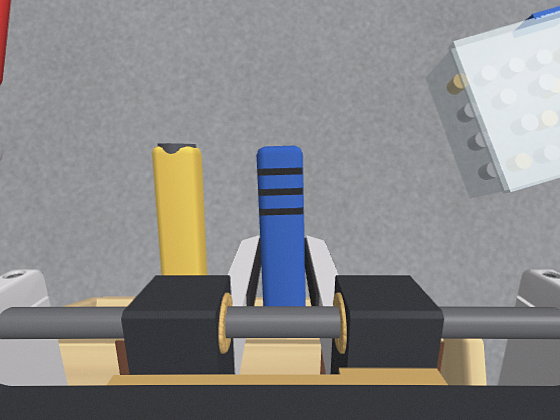

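Straight again and firm on the bottom (about 14 N). I'll relieve the push, release and lift straight off.

>>> {"op": "send_rows", "data": {
  "rows": [2,0,0,0,0,0,1,0,0,0,0,0,0,0,0,0,0,0,0,0,0,0,0,0,0,0,0,0,0,0,0,0,0,0,0,0,0,0,0,0,0,0,0,0,0,0,0,0,0,0,0,0,0,0,0,0,0,0,0,0]
}}

```text
clock: 32.12
ee_pos: [0.6082, 0.2374, 0.1078]
eef_rot: [0.058, 0.983, 0.011, -0.173]
contact_force: [-2.9, 3.4, 3.4]
grip_width: 0.0278
```

>>> {"op": "send_rows", "data": {
  "rows": [0,0,0,0,0,0,0,0,0,0,0,0,0,0,0,0,0,0,0,0,0,0,0,0,0,0,0,0,0,0,0,0,-8,0,0,0,0,0,-15,0,0,0,0,0,-20,0,0,0,0,0,-20,0,0,0,0,0,-20,0,0,0],
  "grip": 0.5
}}

```text
clock: 32.95
ee_pos: [0.6371, 0.2332, 0.1871]
eef_rot: [0.059, 0.983, 0.011, -0.173]
contact_force: [0.2, -0.1, -0.0]
grip_width: 0.0467
```

Run:
```python
from h import *
for i in range(3): bot.camera('scene')
c=snap('wrist','w16.png');np.save('w16.npy',c,allow_pickle=True)
plan([.40,-.36,.2],goal(14))
t=snap('top','t16.png');np.save('t16.npy',t,allow_pickle=True)
```

```text
t 33.15 pos [0.6367 0.2333 0.1858] F [-0.3 -0.3 -0.5] w 0.0472
 shift(cur axes) [ 159.6 -617.3   42.1] shift(goal axes) [ 373.2 -518.4  -14.2] rot [  3.66 -19.67 -20.62]
```

View pics/w16.png

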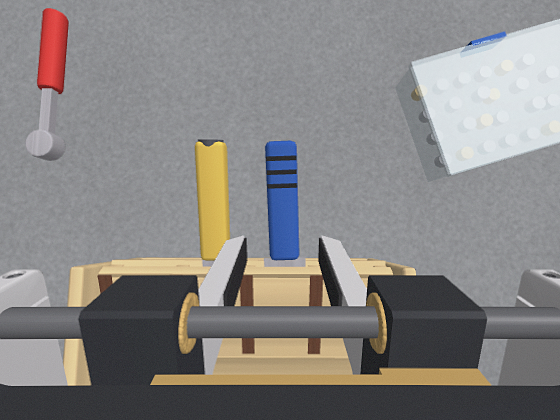

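View pics/t16.png

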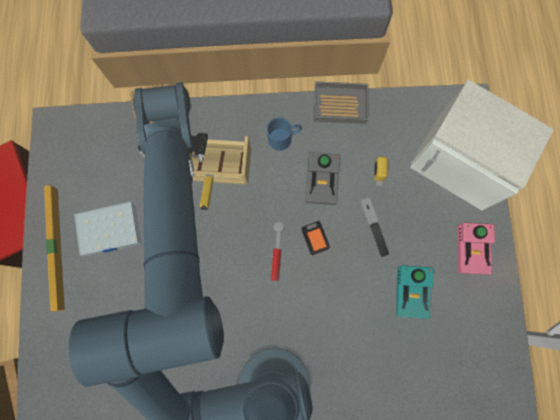

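>>> {"op": "send_rows", "data": {
  "rows": [0,0,-5,0.6,-3.3,-3.4,0,0,-5,0.6,-3.3,-3.4,0,0,-5,0.6,-3.3,-3.4,0,0,-5,0.6,-3.3,-3.4,0,0,-5,0.6,-3.3,-3.4,0,0,-5,0.6,-3.3,-3.5,12,-16,0,0,0,0,20,-28,0,0,0,0,22,-31,0,0,0,0,22,-31,0,0,0,0]
}}

```text
clock: 34.03
ee_pos: [0.592, 0.1112, 0.2126]
eef_rot: [-0.122, 0.993, 0.0, -0.001]
contact_force: [0.5, -0.9, -1.1]
grip_width: 0.0471
```

>>> {"op": "send_rows", "data": {
  "rows": [22,-31,0,0,0,0,22,-31,0,0,0,0,22,-31,0,0,0,0,22,-31,0,0,0,0,22,-31,0,0,0,0,22,-31,0,0,0,0,22,-31,0,0,0,0,22,-31,0,0,0,0,22,-31,0,0,0,0,22,-31,0,0,0,0],
  "grip": 0.8
}}

```text
clock: 34.87
ee_pos: [0.4531, -0.2425, 0.2127]
eef_rot: [-0.121, 0.993, 0.001, -0.0]
contact_force: [0.2, -0.8, -0.1]
grip_width: 0.0755
```

Run:
```python
from h import *
plan([.41,-.36,.2],goal(14))
```

```text
t 34.87 pos [ 0.4531 -0.2425  0.2127] F [ 0.2 -0.8 -0.1] w 0.0755
 shift(cur axes) [  70.1 -103.8   12.4] shift(goal axes) [  70.3 -103.6   12.7] rot [ 0.14 -0.01 -0.1 ]
```

>>> {"op": "send_rows", "data": {
  "rows": [18,-26,3,0,0,0,18,-26,3,0,0,0,15,-23,3,0,0,0,10,-18,2,0,0,0,4,-8,2,0,0,0,0,0,0,0,0,0,0,0,0,0,0,0,0,0,0,0,0,0,0,0,0,0,0,0,0,0,0,0,0,0],
  "grip": 0.7
}}

```text
clock: 35.7
ee_pos: [0.4167, -0.3546, 0.2014]
eef_rot: [-0.122, 0.993, 0.0, 0.001]
contact_force: [-0.2, 0.8, 0.0]
grip_width: 0.066
```

Run:
```python
from h import *
for i in range(3): bot.camera('scene')
c=snap('wrist','w17.png');np.save('w17.npy',c,allow_pickle=True)
H,S,V=hsv(c)
m=(V<75); m[:,:230]=0;m[:,340:]=0;m[300:]=0
cc,y=axis(c,m,.022,'prybar')
plan([cc[0],cc[1],.022],goal(y))
```

```text
prybar px 281.0 197.0 rect centre mm [ 419.1 -356. ] size [107.4  24.7] yaw 14.34
t 35.9 pos [ 0.4164 -0.3552  0.2015] F [-0.1 -0.9 -0.3] w 0.0657
 shift(cur axes) [ -2.1  -1.4 179.5] shift(goal axes) [ -2.4  -1.4 179.5] rot [-0.    0.08 -0.41]
```

View pics/w17.png

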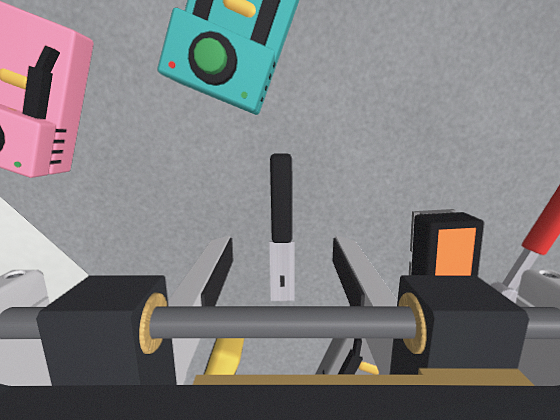

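>>> {"op": "send_rows", "data": {
  "rows": [-1,0,15,0,0,-0.4,-2,-1,20,0,0,0,-2,-0.5,20,0,0,0,0,0,20,0,0,0,0,0,20,0,0,0,0,0,20,0,0,0,0,0,20,0,0,0,0,0,20,0,0,0,0,0,14,0,0,0,0,0,9,0,0,0]
}}

```text
clock: 36.73
ee_pos: [0.421, -0.3548, 0.0216]
eef_rot: [-0.124, 0.992, 0.001, 0.0]
contact_force: [-0.3, 0.4, -0.5]
grip_width: 0.0654
```

>>> {"op": "send_rows", "data": {
  "rows": [0,0,0,0,0,0,0,0,0,0,0,0,0,0,0,0,0,0,0,0,0,0,0,0,0,0,0,0,0,0,0,0,0,0,0,0,0,0,0,0,0,0,0,0,0,0,0,0,0,0,0,0,0,0,0,0,0,0,0,0],
  "grip": 0
}}

```text
clock: 37.57
ee_pos: [0.4218, -0.3559, 0.0239]
eef_rot: [-0.124, 0.992, -0.0, 0.001]
contact_force: [-1.4, 0.5, 5.4]
grip_width: 0.0257
```

>>> {"op": "send_rows", "data": {
  "rows": [0,0,-6,0,0,0,0,0,-15,0,0,0,0,0,-20,0,0,0,0,0,-20,0,0,0,0,0,-20,0,0,0,0,0,-20,0,0,0,0,0,-20,0,0,0,0,0,-20,0,0,0,0,0,-20,0,0,0,0,0,-10,0,0,0]
}}

```text
clock: 38.4
ee_pos: [0.4218, -0.3563, 0.1966]
eef_rot: [-0.124, 0.992, -0.001, 0.001]
contact_force: [0.4, -0.1, -2.8]
grip_width: 0.0258
```

Run:
```python
from h import *
for i in range(4): bot.camera('top')
c=snap('wrist','w18.png'); o=bot.get_obs();Rc=R.from_quat(o['eef_rot'])
for dx in(50,57): print(proj(c,o['ee_pos']+Rc.apply([dx/1000,0,0])))
plan(slotP(4,-.164,.0105),goal(RY,20))
```

```text
[282.09009691 176.32331991]
[282.08116479 163.5612029 ]
t 38.65 pos [ 0.4207 -0.355   0.1925] F [-0.   0.3 -1.5] w 0.0258
 shift(cur axes) [-177.9  447.7   46. ] shift(goal axes) [-18.3 481.9  40.9] rot [-3.55 19.74 21.09]
```

View pics/w18.png

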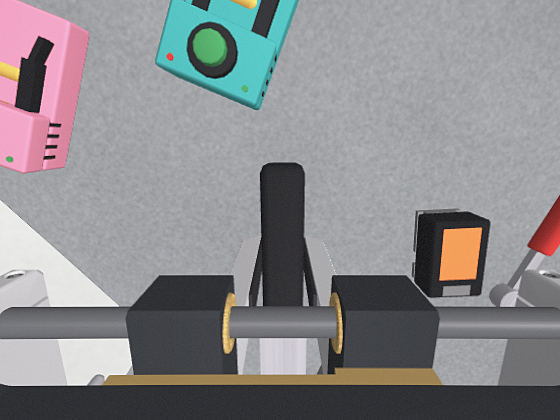

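>>> {"op": "send_rows", "data": {
  "rows": [0,0,0,0,0,5,0,0,0,0,0,5,0,0,0,0,0,5,0,0,0,0,0,6.2,0,20,0,0,0,0,0,32,0,0,0,0,0,38,0,0,0,0,0,38,0,0,0,0,0,38,0,0,0,0,0,38,0,0,0,0]
}}

```text
clock: 39.48
ee_pos: [0.4449, -0.1511, 0.1926]
eef_rot: [0.061, 0.998, 0.001, -0.001]
contact_force: [0.9, -0.0, -2.0]
grip_width: 0.026
```

>>> {"op": "send_rows", "data": {
  "rows": [0,38,0,0,0,0,0,38,0,0,0,0,0,38,0,0,0,0,-1,38,0,0,0,0,-1,38,0,0,0,0,-1,38,0,0,0,0,0,30,0,0,0,0,0,20,0,0,0,0,0,0,0,0,5,0,0,0,0,0,5,0]
}}

```text
clock: 40.32
ee_pos: [0.4807, 0.124, 0.1933]
eef_rot: [0.058, 0.994, 0.006, -0.09]
contact_force: [-0.5, -0.7, -2.1]
grip_width: 0.0256
```

>>> {"op": "send_rows", "data": {
  "rows": [0,0,0,0,5,0,0,0,0,0,5,0,0,0,0,0,0,0,0,0,0,0,0,0,0,0,0,0,0,0,0,0,0,0,0,0,0,0,0,0,0,0,0,0,0,0,0,0,0,0,0,0,0,0,0,0,0,0,0,0]
}}

```text
clock: 41.15
ee_pos: [0.4823, 0.1224, 0.1949]
eef_rot: [0.059, 0.983, 0.011, -0.172]
contact_force: [0.5, -0.2, -1.9]
grip_width: 0.026
```

Run:
```python
from h import *
plan(slotP(4,-.164,.0105),goal(RY,20))
```

```text
t 41.15 pos [0.4823 0.1224 0.1949] F [ 0.5 -0.2 -1.9] w 0.026
 shift(cur axes) [-16.2   0.6  44.2] shift(goal axes) [-16.3   0.6  44.2] rot [0.01 0.11 0.1 ]
```

>>> {"op": "send_rows", "data": {
  "rows": [-3,0,8,0,0,0,-4,0,12,0,0,0,-4,0.5,12,0,0,0,-5,0,12,0,0,0,0,0,0,0,0,0,0,0,0,0,0,0,0,0,0,0,0,0,0,0,0,0,0,0,0,0,0,0,0,0,0,0,0,0,0,0]
}}

```text
clock: 41.98
ee_pos: [0.483, 0.1229, 0.1485]
eef_rot: [0.059, 0.983, 0.011, -0.172]
contact_force: [0.2, 0.4, -1.8]
grip_width: 0.0259
```

Run:
```python
from h import *
for i in range(2): bot.camera('top')
plan(slotP(4,-.164,.0105),goal(RY,20))
s=snap('scene'); b=s['frame'][160:260,290:390,::-1];cv2.imwrite('pics/s19z.png',cv2.resize(b,(600,600),interpolation=cv2.INTER_CUBIC))
```

```text
t 42.08 pos [0.4828 0.1229 0.1482] F [ 0.2  0.3 -2.5] w 0.0255
 shift(cur axes) [0.  0.  0.4] shift(goal axes) [0.  0.  0.4] rot [0.01 0.11 0.1 ]
```

View pics/s19z.png

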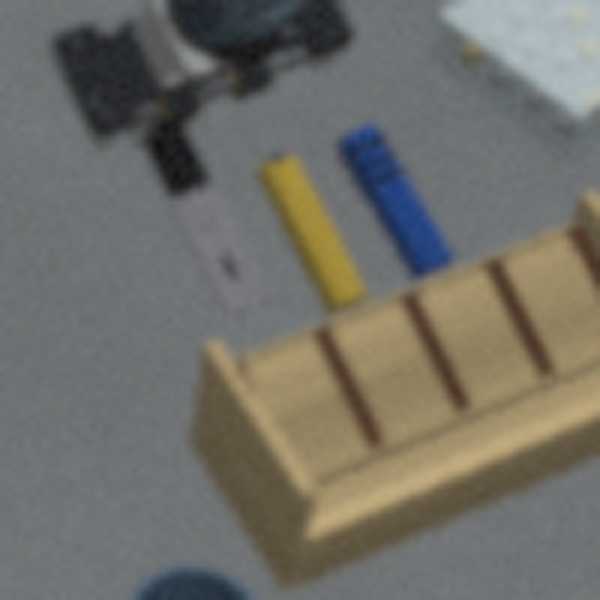

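Both racked tools sit straight, with the chisel handle at (310,235) and the scraper at (395,200). The pry bar tip at (240,290) is lined up with slot 4, so I'm inserting it.

>>> {"op": "send_rows", "data": {
  "rows": [-4,0,0.5,0,0,0,-6,0,0,0,0,0,-6,0,0,0,0,0,-6,0,0,0,0,0,-5,0,0,0,0,0,-5,0,0,0,0,0,-5,0,0,0,0,0,-3,0,0,0,0,0,0,0,0,0,0,0,0,0,0,0,0,0]
}}

```text
clock: 42.97
ee_pos: [0.5197, 0.1184, 0.1336]
eef_rot: [0.059, 0.983, 0.011, -0.173]
contact_force: [0.5, 0.4, -2.2]
grip_width: 0.0258
```

Run:
```python
from h import *
plan(slotP(4,-.058,.0105),goal(RY,20))
```

```text
t 42.97 pos [0.5197 0.1184 0.1336] F [ 0.5  0.4 -2.2] w 0.0258
 shift(cur axes) [-66.   -0.1  -0.6] shift(goal axes) [-66.    0.   -0.6] rot [0.01 0.05 0.09]
```

>>> {"op": "send_rows", "data": {
  "rows": [-4,0,-0.4,0,0,0,-6,0,0,0,0,0,-6,0,0,0,0,0,-6,0,0,0,0,0,-6,0,0,0,0,0,-6,0,0,0,0,0,-6,0,0,0,0,0,-4,0,0,0,0,0,0,0,0,0,0,0,0,0,0,0,0,0]
}}

```text
clock: 43.8
ee_pos: [0.5609, 0.1134, 0.1189]
eef_rot: [0.059, 0.983, 0.011, -0.173]
contact_force: [0.3, 0.6, -2.0]
grip_width: 0.0258
```

>>> {"op": "send_rows", "data": {
  "rows": [-4,0,0,0,0,0,-4,0,0,0,0,0,-4,0,0,0,0,0,-3,0,0,0,0,0,-2,0,0,0,0,0,-2,0,0,0,0,0,-1,0,0,0,0,0,-1,0,0,0,0,0,0,0,0,0,0,0,0,0,0,0,0,0]
}}

```text
clock: 44.63
ee_pos: [0.5805, 0.1111, 0.112]
eef_rot: [0.059, 0.983, 0.011, -0.173]
contact_force: [-0.4, -0.1, -2.5]
grip_width: 0.026
```

Run:
```python
from h import *
plan(slotP(4,-.058,.0105),goal(RY,20))
```

```text
t 44.63 pos [0.5805 0.1111 0.112 ] F [-0.4 -0.1 -2.5] w 0.026
 shift(cur axes) [-1.1 -0.1 -0. ] shift(goal axes) [-1.1 -0.1 -0. ] rot [0.01 0.07 0.09]
```

>>> {"op": "send_rows", "data": {
  "rows": [-1,0,0,0,0,0,-1,0,0,0,0,0,-1,0,0,0,0,0,-1,0,0,0,0,0,-1,0,0,0,0,0,0,0,0,0,0,0,0,0,0,0,0,0,0,0,0,0,0,0,0,0,0,0,0,0,0,0,0,0,0,0]
}}

```text
clock: 45.47
ee_pos: [0.5833, 0.1109, 0.1105]
eef_rot: [0.059, 0.983, 0.011, -0.175]
contact_force: [-6.9, 0.4, 2.4]
grip_width: 0.0258
```

Run:
```python
from h import *
plan(slotP(4,-.058,.0105),goal(RY,20))
```

```text
t 45.47 pos [0.5833 0.1109 0.1105] F [-6.9  0.4  2.4] w 0.0258
 shift(cur axes) [ 2.1 -0.3 -0.4] shift(goal axes) [ 2.1 -0.3 -0.4] rot [-0.01 -0.25  0.1 ]
```

>>> {"op": "send_rows", "data": {
  "rows": [-1,0,0,0,0,0,-1,0,0,0,0,0,-1,0,0,0,0,0,0,0,0,0,0,0,0,0,0,0,0,0,0,0,0,0,0,0,0,0,0,0,0,0,0,0,0,0,0,0,0,0,0,0,0,0,0,0,0,0,0,0]
}}

```text
clock: 46.3
ee_pos: [0.5837, 0.1111, 0.1093]
eef_rot: [0.059, 0.982, 0.011, -0.179]
contact_force: [-13.9, 1.5, 5.9]
grip_width: 0.0255
```

>>> {"op": "send_rows", "data": {
  "rows": [3,0,0,0,0,0,0,0,0,0,0,0,0,0,0,0,0,0,0,0,0,0,0,0,0,0,0,0,0,0,0,0,0,0,0,0,0,0,0,0,0,0,0,0,0,0,0,0,0,0,0,0,0,0,0,0,0,0,0,0]
}}

```text
clock: 47.13
ee_pos: [0.5837, 0.1108, 0.11]
eef_rot: [0.059, 0.983, 0.011, -0.175]
contact_force: [-6.2, 0.7, 0.2]
grip_width: 0.0258
```

>>> {"op": "send_rows", "data": {
  "rows": [0,0,0,0,0,0,0,0,0,0,0,0,0,0,0,0,0,0,0,0,0,0,0,0,0,0,0,0,0,0,0,0,-8,0,0,0,0,0,-15,0,0,0,0,0,-20,0,0,0,0,0,-20,0,0,0,0,0,-20,0,0,0],
  "grip": 0.5
}}

```text
clock: 47.97
ee_pos: [0.6138, 0.1069, 0.1898]
eef_rot: [0.059, 0.983, 0.011, -0.172]
contact_force: [-0.6, 0.2, -0.0]
grip_width: 0.0467
```

Run:
```python
from h import *
for i in range(4): bot.camera('scene')
c=snap('wrist','w20.png');np.save('w20.npy',c,allow_pickle=True)
t=snap('top','t20.png');np.save('t20.npy',t,allow_pickle=True)
plan([.40,-.36,.2],goal(14))
```

```text
t 48.27 pos [0.6122 0.1071 0.1867] F [ 0.2 -0.2  0.5] w 0.047
 shift(cur axes) [ 149.7 -489.2   40.3] shift(goal axes) [ 318.9 -401.9  -13.3] rot [  3.69 -19.86 -20.69]
```

View pics/w20.png

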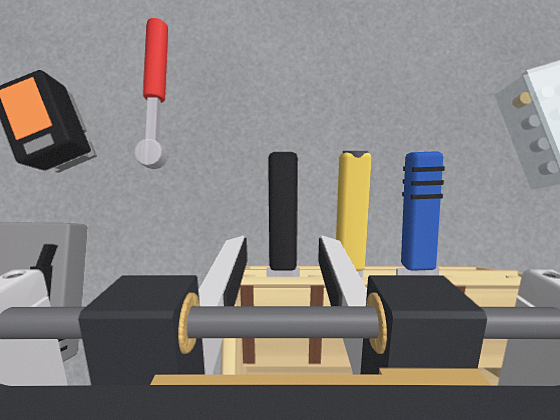

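View pics/t20.png

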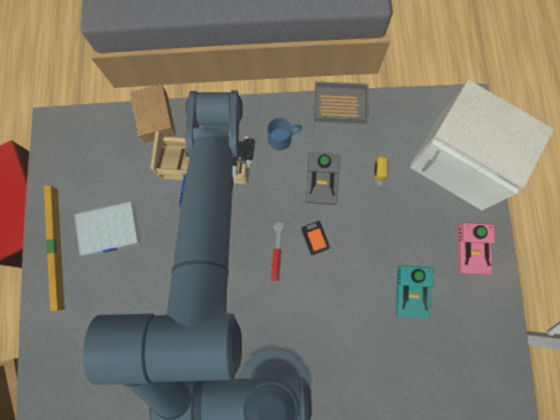

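>>> {"op": "send_rows", "data": {
  "rows": [0,0,-5,0.6,-3.3,-3.7,0,0,-5,0.6,-3.3,-3.8,0,0,-5,0.6,-3.3,-3.8,0,0,-5,0.6,-3.3,-3.8,0,0,-5,0.6,-3.3,-3.8,0,0,-5,0.6,-3.4,-3.8,0,0,0,0,0,0,0,0,0,0,0,0,0,0,0,0,0,0,0,0,0,0,0,0]
}}

```text
clock: 49.1
ee_pos: [0.6191, 0.1064, 0.2164]
eef_rot: [-0.138, 0.99, 0.004, 0.001]
contact_force: [-0.0, -0.3, 0.2]
grip_width: 0.047
```

Run:
```python
from h import *
plan([.43,-.152,.22],goal(16))
```

```text
t 49.1 pos [0.6191 0.1064 0.2164] F [-0.  -0.3  0.2] w 0.047
 shift(cur axes) [ 252.6 -196.8   -5.7] shift(goal axes) [ 253.  -196.3   -3.6] rot [ 0.4   0.19 -0.11]
```

>>> {"op": "send_rows", "data": {
  "rows": [18,-14,-1,0.4,0.2,0,28,-22,-1,0,0,0,31,-24,0,0,0,0,31,-24,0,0,0,0,31,-24,0,0,0,0,31,-24,0,0,0,0,31,-24,0,0,0,0,28,-22,0,0,0,0,18,-14,0,0,0,0,6,-4,0,0,0,0],
  "grip": 1
}}

```text
clock: 49.93
ee_pos: [0.4285, -0.1537, 0.2187]
eef_rot: [-0.137, 0.991, -0.0, 0.001]
contact_force: [0.0, 0.5, 0.4]
grip_width: 0.094
```

Run:
```python
from h import *
for i in range(6): bot.camera('scene')
c=snap('wrist','w21.png');np.save('w21.npy',c,allow_pickle=True)
s=snap('scene'); b=s['frame'][170:290,215:335,::-1];cv2.imwrite('pics/s21z.png',cv2.resize(b,(600,600),interpolation=cv2.INTER_CUBIC))
plan([.43,-.152,.22],goal(16))
```

```text
t 50.33 pos [ 0.4304 -0.1506  0.2188] F [ 0.9 -0.7 -0.2] w 0.0945
 shift(cur axes) [ 0.7 -1.3 -1.2] shift(goal axes) [ 0.7 -1.3 -1.2] rot [-0.01  0.1   0.06]
```

View pics/w21.png

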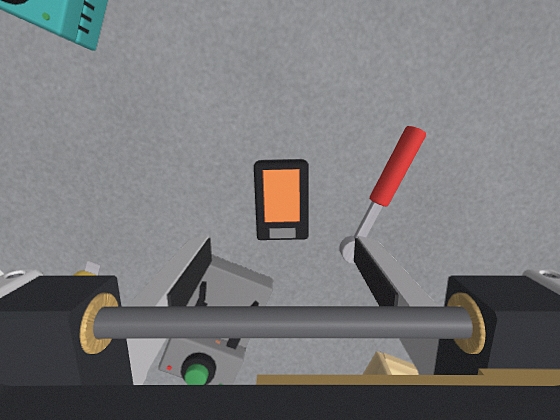

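View pics/s21z.png

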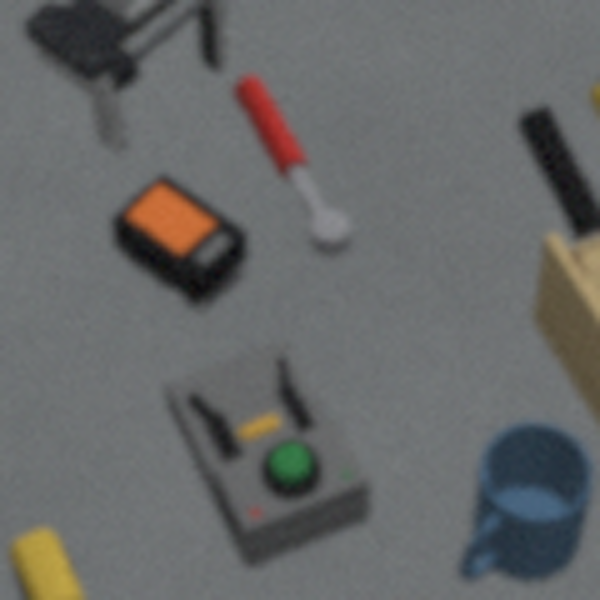

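Run:
```python
from h import *
c=np.load('w21.npy',allow_pickle=True).item()
H,S,V=hsv(c); print(V[200,240:325].tolist())
m=(V<70); m[:,:235]=0;m[:,320:]=0;m[:150]=0;m[245:]=0
m=cv2.morphologyEx((m|((H<20)&(S>150))).astype(np.uint8)*1,cv2.MORPH_CLOSE,np.ones((9,9)));m[:,:235]=0;m[:,320:]=0;m[:150]=0;m[245:]=0
cc,y=axis(c,m,.055,'batt')
o=(H<20)&(S>150);o[:,:235]=0;o[:,320:]=0
co,yo=axis(c,o,.055,'orange')
Rb=R.from_euler('z',y,degrees=True)
for u,v in [(340,245),(343,255),(372,203),(358,235)]:
  print((Rb.inv().apply(onz(c,u,v,.012)-np.r_[cc,0.012])*1000).round(1))
plan([cc[0],cc[1],.042],goal(y))
```

```text
[151, 147, 151, 147, 149, 148, 151, 152, 149, 144, 144, 150, 149, 150, 137, 39, 31, 40, 45, 47, 45, 47, 43, 77, 200, 251, 240, 237, 237, 239, 237, 238, 238, 238, 238, 238, 238, 238, 238, 239, 238, 238, 239, 237, 239, 238, 238, 238, 238, 238, 238, 238, 238, 237, 238, 238, 238, 241, 246, 197, 44, 43, 39, 50, 46, 44, 41, 34, 81, 161, 150, 143, 145, 148, 148, 145, 151, 150, 145, 147, 152, 153, 153, 148, 145]
batt px 281.0 197.0 rect centre mm [ 430.8 -151.8] size [93.2 59.6] yaw 17.24
orange px 281.0 195.0 rect centre mm [ 425.3 -153.2] size [60.3 41. ] yaw 16.84
[72.3 77.6 -0. ]
[86.8 82.1  0. ]
[ 15.3 117.3   0. ]
[ 58.6 101.1   0. ]
t 50.33 pos [ 0.4304 -0.1506  0.2188] F [ 0.9 -0.7 -0.2] w 0.0945
 shift(cur axes) [  0.2  -1.2 176.8] shift(goal axes) [-1.000e-01 -1.300e+00  1.768e+02] rot [-0.01  0.1  -1.18]
```

>>> {"op": "send_rows", "data": {
  "rows": [0,-1,15,0,0,-0.5,0,0,20,0,0,-0.4,0,0,20,0,0,0,0,0,20,0,0,0,0,0,20,0,0,0,0,0,20,0,0,0,0,0,20,0,0,0,0,0,18,0,0,0,0,0,13,0,0,0,0,0,9,0,0,0]
}}

```text
clock: 51.17
ee_pos: [0.43, -0.1513, 0.0424]
eef_rot: [-0.147, 0.989, 0.001, 0.0]
contact_force: [-0.9, 0.8, 1.2]
grip_width: 0.0939
```

>>> {"op": "send_rows", "data": {
  "rows": [0,0,0,0,0,0,0,0,0,0,0,0,0,0,0,0,0,0,0,0,0,0,0,0,0,0,0,0,0,0,0,0,0,0,0,0,0,0,0,0,0,0,0,0,0,0,0,0,0,0,0,0,0,0,0,0,0,0,0,0],
  "grip": 0
}}

```text
clock: 52.0
ee_pos: [0.4309, -0.1525, 0.0448]
eef_rot: [-0.146, 0.989, -0.0, 0.001]
contact_force: [-0.5, 2.1, 5.6]
grip_width: 0.0617
```

Run:
```python
from h import *
plan([.43,-.152,.22],goal(-7))
c=snap('wrist','w22.png')
```

```text
t 52.0 pos [ 0.4309 -0.1525  0.0448] F [-0.5  2.1  5.6] w 0.0617
 shift(cur axes) [   0.3    0.6 -175.2] shift(goal axes) [   1.     0.4 -175.2] rot [-2.000e-02  1.700e-01  2.384e+01]
```

View pics/w22.png

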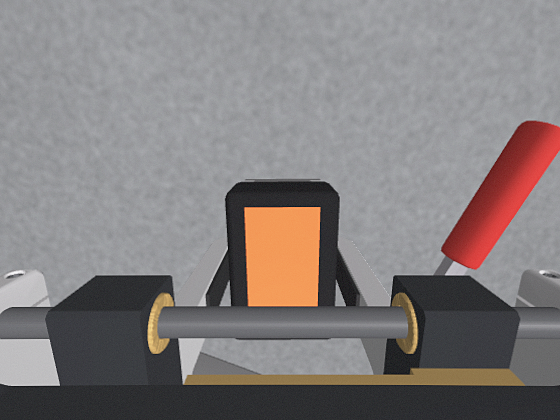

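>>> {"op": "send_rows", "data": {
  "rows": [0,0,-5,0,0,0,0,0,-15,0,0,0,0,0,-20,0,0,0,0,0,-20,0,0,0,0,0,-25,0,0,4,0,0,-25,0,0,4,0,0,-25,0,0,4,0,0,-25,0,0,4,0,0,-25,0,0,4,0,0,-20,0,0,3.8]
}}

```text
clock: 52.88
ee_pos: [0.4297, -0.1525, 0.2504]
eef_rot: [0.062, 0.998, -0.0, 0.001]
contact_force: [0.3, -1.0, -2.6]
grip_width: 0.0619
```

Run:
```python
from h import *
c=bot.camera('wrist'); X=np.load('X.npy')
ch=np.array([.6108,-.1857,0]) 
Rc=R.from_euler('z',-7,degrees=True)
org=ch+Rc.apply([.011,0,0])  # catch at x=-11
print('charger origin est',org)
def pv(p,P):
    T=np.eye(4);T[:3,:3]=goal(-7).as_matrix();T[:3,3]=p
    return proj(dict(c,view=X@np.linalg.inv(T)),P).round(0)
for p in [(.70,-.19,.24),(.74,-.2,.24)]:
  print(p,[pv(p,org+Rc.apply(q)) for q in [(-.0775,.05,.034),(-.0775,-.05,.034),(-.03,.028,.0465),(-.03,-.028,.0465),(.018,.05,.06),(.018,-.05,.06),(.0775,.05,.06)]])
plan([.72,-.195,.24],goal(-7))
```

```text
charger origin est [ 0.62171801 -0.18704056  0.        ]
(0.7, -0.19, 0.24) [array([320.,  60.]), array([232.,  60.]), array([300., 103.]), array([252., 103.]), array([320., 147.]), array([232., 147.]), array([318., 198.])]
(0.74, -0.2, 0.24) [array([325.,  19.]), array([235.,  20.]), array([306.,  64.]), array([255.,  64.]), array([326., 109.]), array([235., 109.]), array([324., 163.])]
t 52.93 pos [ 0.4315 -0.1536  0.2545] F [ 2.1  0.2 -1. ] w 0.0617
 shift(cur axes) [-291.3   -4.6   17.1] shift(goal axes) [-291.4   -5.9   14.5] rot [-0.21  0.51 -0.25]
```

>>> {"op": "send_rows", "data": {
  "rows": [-16,0,1,0,0.5,0,-28,0,2,0,0,0,-34,0,2,0,0,0,-34,-1,2,0,0,0,-34,-1,2,0,0,0,-34,-1,2,0,0,0,-34,-1,2,0,0,0,-30,0,1,0,0,0,-20,0,0,0,0,0,-7,0,0,0,0,0]
}}

```text
clock: 53.77
ee_pos: [0.6997, -0.1892, 0.2301]
eef_rot: [0.06, 0.998, 0.001, -0.005]
contact_force: [-0.1, 0.2, -3.1]
grip_width: 0.0617
```

Run:
```python
from h import *
for i in range(6): bot.camera('top')
c=snap('wrist','w23.png');np.save('w23.npy',c,allow_pickle=True)
a=c['frame'][40:210,190:370,::-1]; cv2.imwrite('pics/w23z.png',cv2.resize(a,None,fx=3.5,fy=3.5,interpolation=cv2.INTER_CUBIC))
plan([.72,-.195,.24],goal(-7))
```

```text
t 54.12 pos [ 0.6975 -0.1891  0.2335] F [ 0.4 -0.5 -3.4] w 0.0617
 shift(cur axes) [-23.   -3.1  -6.7] shift(goal axes) [-23.   -3.1  -6.5] rot [ 0.01 -0.4   0.04]
```

View pics/w23z.png

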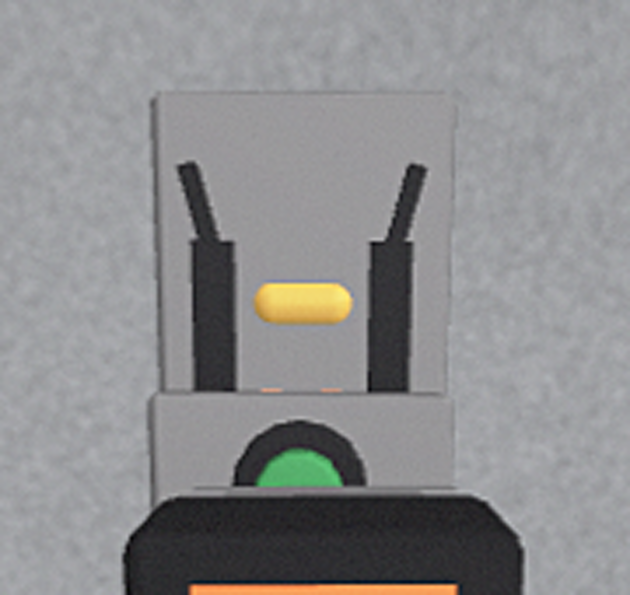

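Run:
```python
from h import *
c=np.load('w23.npy',allow_pickle=True).item()
f=lambda x,y,z:onz(c,190+(x+.5)/3.5-.5,40+(y+.5)/3.5-.5,z)
P={'deckL':f(157,93,.034),'deckR':f(456,93,.034),'lipL':f(236,241,.0465),'lipR':f(369,241,.0465),'outL':f(191,241,.0465),'outR':f(411,241,.0465),'headL':f(153,395,.06),'headR':f(456,395,.06),'catch':f(303,303,.0365),'lipLe':f(238,390,.0465),'lipRe':f(368,390,.0465)}
for k,v in P.items(): print(k,v.round(4))
def yaw(a,b): d=P[a]-P[b]; return np.degrees(np.arctan2(-d[0],d[1])).round(2), np.linalg.norm(d).round(4)
print(yaw('deckL','deckR'),yaw('lipL','lipR'),yaw('outL','outR'),yaw('headL','headR'))
ms=[(P['deckL']+P['deckR'])/2,(P['lipL']+P['lipR'])/2,P['catch'],(P['lipLe']+P['lipRe'])/2,(P['headL']+P['headR'])/2]
M_=np.array(ms); k=np.polyfit(M_[:,0],M_[:,1],1); print('axis yaw',np.degrees(np.arctan(k[0])),'y at x=.6',np.polyval(k,.6)); print(M_.round(4))
```

```text
deckL [ 0.5424 -0.2241  0.034 ]
deckR [ 0.5541 -0.1281  0.034 ]
lipL [ 0.5915 -0.2043  0.0465]
lipR [ 0.5968 -0.1617  0.0465]
outL [ 0.5898 -0.2187  0.0465]
outR [ 0.5984 -0.1482  0.0465]
headL [ 0.6361 -0.2365  0.06  ]
headR [ 0.6479 -0.1398  0.06  ]
catch [ 0.6128 -0.1854  0.0365]
lipLe [ 0.6383 -0.2104  0.0465]
lipRe [ 0.6436 -0.1672  0.0465]
(np.float64(173.02), np.float64(0.0967)) (np.float64(173.02), np.float64(0.0429)) (np.float64(173.02), np.float64(0.071)) (np.float64(173.02), np.float64(0.0974))
axis yaw -7.5147567997935925 y at x=.6 -0.18329827395905351
[[ 0.5483 -0.1761  0.034 ]
 [ 0.5942 -0.183   0.0465]
 [ 0.6128 -0.1854  0.0365]
 [ 0.6409 -0.1888  0.0465]
 [ 0.642  -0.1882  0.06  ]]
```

```bash
cat >> h.py <<'E'
CY=-7.2; CO=np.array([.6242,-.1868,0])
def chP(x,y,z): return CO+R.from_euler('z',CY,degrees=True).apply([x,y,z])
BZ=.0445
E
python3 - <<'E'
from h import *
plan(chP(-.086,0,.034+BZ+.04),goal(CY))
E
```

```text
t 54.12 pos [ 0.6975 -0.1891  0.2335] F [ 0.4 -0.5 -3.4] w 0.0617
 shift(cur axes) [158.2  -6.2 116.1] shift(goal axes) [159.   -6.9 115. ] rot [ 0.01 -0.4   0.24]
```

>>> {"op": "send_rows", "data": {
  "rows": [15,-1,0,0,-0.4,0.2,25,-2,0,0,0,0,30,-2,0,0,0,0,30,-2,0,0,0,0,30,0,0,0,0,0,20,0,8,0,0,0,9,0,16,0,0,0,0,0,22,0,0,0,0,0,22,0,0,0,0,0,20,0,0,0]
}}

```text
clock: 54.95
ee_pos: [0.539, -0.1762, 0.1451]
eef_rot: [0.062, 0.998, -0.0, 0.001]
contact_force: [0.0, -0.3, -3.6]
grip_width: 0.0616
```

>>> {"op": "send_rows", "data": {
  "rows": [0,0,15,0,0,0,0,0,10,0,0,0,0,0,0,0,0,0,0,0,0,0,0,0,0,0,0,0,0,0,0,0,0,0,0,0,0,0,0,0,0,0,0,0,0,0,0,0,0,0,0,0,0,0,0,0,0,0,0,0]
}}

```text
clock: 55.78
ee_pos: [0.54, -0.1764, 0.1206]
eef_rot: [0.062, 0.998, -0.0, 0.0]
contact_force: [-0.5, 0.8, -3.3]
grip_width: 0.0622
```

Run:
```python
from h import *
plan(chP(-.086,0,.034+BZ),goal(CY))
s=snap('scene'); b=s['frame'][190:290,215:315,::-1];cv2.imwrite('pics/s24z.png',cv2.resize(b,(600,600),interpolation=cv2.INTER_CUBIC))
t=snap('top'); b=t['frame'][130:230,270:370,::-1];cv2.imwrite('pics/t24z.png',cv2.resize(b,(600,600),interpolation=cv2.INTER_CUBIC))
```

```text
t 55.78 pos [ 0.54   -0.1764  0.1206] F [-0.5  0.8 -3.3] w 0.0622
 shift(cur axes) [ 1.2  0.3 42.1] shift(goal axes) [ 1.1  0.3 42.1] rot [0.   0.04 0.05]
```

View pics/s24z.png

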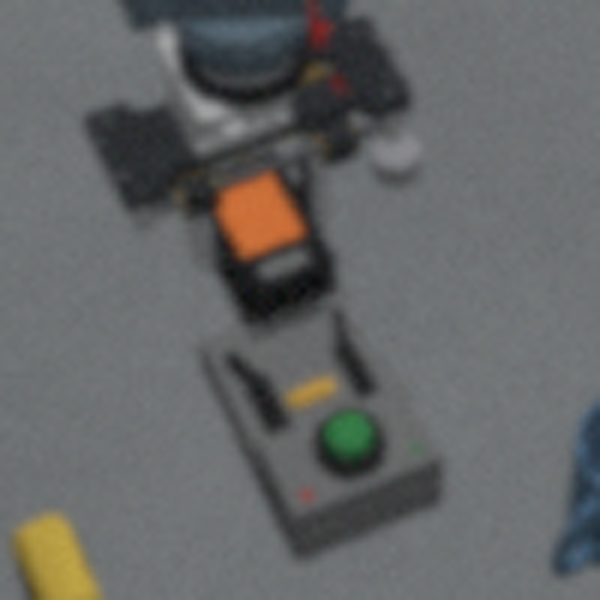

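View pics/t24z.png

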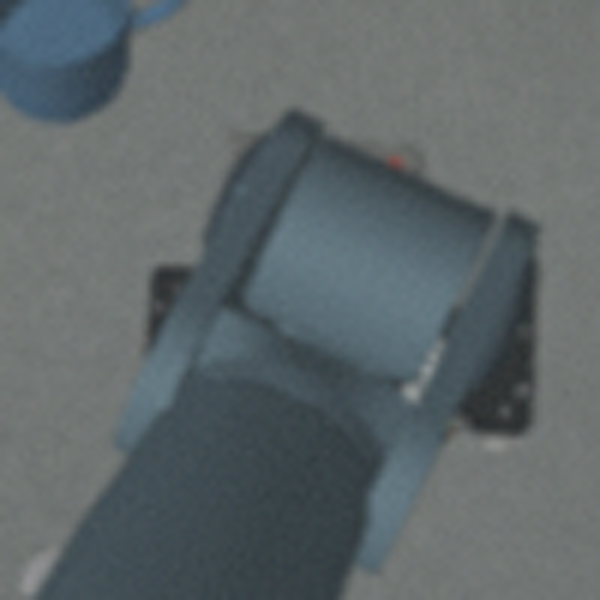

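>>> {"op": "send_rows", "data": {
  "rows": [0,0,6,0,0,0,0,0,8,0,0,0,0,0,8,0,0,0,0,0,8,0,0,0,0,0,6,0,0,0,0,0,3,0,0,0,0,0,0,0,0,0,0,0,0,0,0,0,0,0,0,0,0,0,0,0,0,0,0,0]
}}

```text
clock: 56.72
ee_pos: [0.5403, -0.1766, 0.0819]
eef_rot: [0.062, 0.998, -0.0, 0.001]
contact_force: [-0.2, 0.6, -3.9]
grip_width: 0.062
```

>>> {"op": "send_rows", "data": {
  "rows": [0,0,1,0,0,0,0,0,1,0,0,0,0,0,1,0,0,0,0,0,0,0,0,0,0,0,0,0,0,0,0,0,0,0,0,0,0,0,0,0,0,0,0,0,0,0,0,0,0,0,0,0,0,0,0,0,0,0,0,0]
}}

```text
clock: 57.55
ee_pos: [0.5401, -0.1765, 0.0788]
eef_rot: [0.062, 0.998, -0.0, 0.0]
contact_force: [-3.7, 1.8, 5.5]
grip_width: 0.0617
```

Run:
```python
from h import *
plan(chP(-.086,0,.034+BZ),goal(CY))
```

```text
t 57.55 pos [ 0.5401 -0.1765  0.0788] F [-3.7  1.8  5.5] w 0.0617
 shift(cur axes) [1.2 0.3 0.3] shift(goal axes) [1.2 0.3 0.3] rot [-0.    0.04  0.05]
```

>>> {"op": "send_rows", "data": {
  "rows": [0,0,-0.7,0,0,0,-3,0,0,0,0,0,-3,0,0,0,0,0,-3,0,0,0,0,0,-3,0,0,0,0,0,-3,0,0,0,0,0,0,0,0,0,0,0,0,0,0,0,0,0,0,0,0,0,0,0,0,0,0,0,0,0]
}}

```text
clock: 58.38
ee_pos: [0.5549, -0.1782, 0.0789]
eef_rot: [0.062, 0.998, 0.0, 0.0]
contact_force: [1.3, -0.5, -1.8]
grip_width: 0.062
```

Run:
```python
from h import *
plan(chP(-.028,0,.034+BZ),goal(CY))
print(bot.get_obs()['wrist_torque'])
```

```text
t 58.38 pos [ 0.5549 -0.1782  0.0789] F [ 1.3 -0.5 -1.8] w 0.062
 shift(cur axes) [-41.8   0.2   0.5] shift(goal axes) [-41.8   0.2   0.4] rot [0.01 0.05 0.05]
[-0.06178223 -0.19728353 -0.00234007]
```

>>> {"op": "send_rows", "data": {
  "rows": [-3,0,0.3,0,0,0,-3,0,0,0,0,0,-3,0,0,0,0,0,-3,0,0,0,0,0,-3,0,0,0,0,0,-2,0,0,0,0,0,0,0,0,0,0,0,0,0,0,0,0,0,0,0,0,0,0,0,0,0,0,0,0,0]
}}

```text
clock: 59.22
ee_pos: [0.5726, -0.1807, 0.0794]
eef_rot: [0.062, 0.998, -0.0, 0.002]
contact_force: [2.2, 0.0, 3.4]
grip_width: 0.062
```

Run:
```python
from h import *
plan(chP(-.028,0,.034+BZ),goal(CY))
print(bot.get_obs()['wrist_torque'])
```

```text
t 59.22 pos [ 0.5726 -0.1807  0.0794] F [2.2 0.  3.4] w 0.062
 shift(cur axes) [-23.9   0.4   1. ] shift(goal axes) [-23.9   0.4   0.9] rot [-0.02  0.18  0.04]
[-0.04629189 -0.6853277   0.05870338]
```

>>> {"op": "send_rows", "data": {
  "rows": [-3,0,0,0,0,0,-3,0,0,0,0,0,-3,0,0,0,0,0,-3,0,0,0,0,0,-3,0,0,0,0,0,0,0,0,0,0,0,0,0,0,0,0,0,0,0,0,0,0,0,0,0,0,0,0,0,0,0,0,0,0,0]
}}

```text
clock: 60.05
ee_pos: [0.587, -0.1823, 0.079]
eef_rot: [0.062, 0.998, -0.0, 0.001]
contact_force: [2.2, 0.1, 3.8]
grip_width: 0.0622
```

Run:
```python
from h import *
plan(chP(-.028,0,.034+BZ),goal(CY))
print(bot.get_obs()['wrist_torque'])
```

```text
t 60.05 pos [ 0.587  -0.1823  0.079 ] F [2.2 0.1 3.8] w 0.0622
 shift(cur axes) [-9.5  0.2  0.5] shift(goal axes) [-9.5  0.2  0.5] rot [-0.    0.1   0.04]
[-0.07127984 -0.70778559  0.11172795]
```

>>> {"op": "send_rows", "data": {
  "rows": [-2,0,0,0,0,0,-2,0,0,0,0,0,-2,0,0,0,0,0,-1,0,0,0,0,0,-1,0,0,0,0,0,-1,0,0,0,0,0,-1,0,0,0,0,0,0,0,0,0,0,0,0,0,0,0,0,0,0,0,0,0,0,0]
}}

```text
clock: 60.88
ee_pos: [0.594, -0.1831, 0.0789]
eef_rot: [0.062, 0.998, 0.001, -0.004]
contact_force: [-9.9, 1.9, 12.9]
grip_width: 0.0618
```

Run:
```python
from h import *
plan(chP(-.028,0,.034+BZ),goal(CY))
print(bot.get_obs()['wrist_torque'])
```

```text
t 60.88 pos [ 0.594  -0.1831  0.0789] F [-9.9  1.9 12.9] w 0.0618
 shift(cur axes) [-2.5  0.1  0.4] shift(goal axes) [-2.5  0.1  0.4] rot [ 0.04 -0.41  0.08]
[ 0.17085613  1.44862087 -0.00675602]
```

>>> {"op": "send_rows", "data": {
  "rows": [-1,0,0,0,0,0,-1,0,0,0,0,0,-1,0,0,0,0,0,-1,0,0,0,0,0,0,0,0,0,0,0,0,0,0,0,0,0,0,0,0,0,0,0,0,0,0,0,0,0,0,0,0,0,0,0,0,0,0,0,0,0]
}}

```text
clock: 61.72
ee_pos: [0.5953, -0.183, 0.0785]
eef_rot: [0.062, 0.998, 0.001, -0.007]
contact_force: [-18.5, 2.0, 19.0]
grip_width: 0.0616
```

Run:
```python
from h import *
plan(chP(-.028,0,.034+BZ),goal(CY))
print(bot.get_obs()['wrist_torque'])
s=snap('scene'); b=s['frame'][190:290,215:315,::-1];cv2.imwrite('pics/s25z.png',cv2.resize(b,(600,600),interpolation=cv2.INTER_CUBIC))
```

```text
t 61.72 pos [ 0.5953 -0.183   0.0785] F [-18.5   2.   19. ] w 0.0616
 shift(cur axes) [-1.2 -0.1 -0. ] shift(goal axes) [-1.2 -0.1  0. ] rot [ 0.1  -0.85  0.1 ]
[ 0.46265891  3.19779293 -0.08522898]
```

View pics/s25z.png

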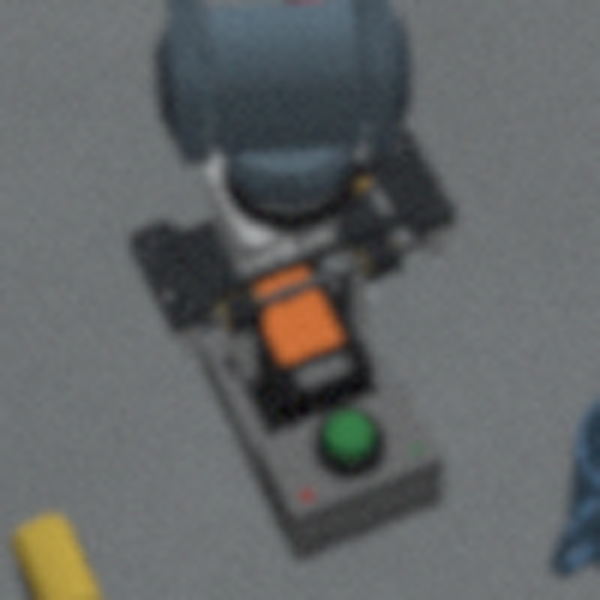

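>>> {"op": "send_rows", "data": {
  "rows": [2,0,-1,0,0,0,2,0,-1,0,0,0,2,0,0,0,0,0,0,0,0,0,0,0,0,0,0,0,0,0,0,0,0,0,0,0,0,0,0,0,0,0,0,0,0,0,0,0,0,0,0,0,0,0,0,0,0,0,0,0]
}}

```text
clock: 62.6
ee_pos: [0.5944, -0.1831, 0.0805]
eef_rot: [0.062, 0.998, 0.0, 0.0]
contact_force: [0.4, -0.4, -4.8]
grip_width: 0.0619
```

Run:
```python
from h import *
plan(chP(-.028,0,.034+BZ),goal(CY))
print(bot.get_obs()['wrist_torque'])
```

```text
t 62.6 pos [ 0.5944 -0.1831  0.0805] F [ 0.4 -0.4 -4.8] w 0.0619
 shift(cur axes) [-2.  0.  2.] shift(goal axes) [-2.  0.  2.] rot [0.02 0.   0.05]
[ 0.01992701 -0.03017583  0.03927699]
```

>>> {"op": "send_rows", "data": {
  "rows": [1,0,0,0,0,0,1,0,0,0,0,0,1,0,0,0,0,0,0,0,0,0,0,0,0,0,0,0,0,0,0,0,0,0,0,0,0,0,0,0,0,0,0,0,0,0,0,0,0,0,0,0,0,0,0,0,0,0,0,0]
}}

```text
clock: 63.43
ee_pos: [0.5912, -0.1827, 0.0806]
eef_rot: [0.062, 0.998, 0.0, -0.0]
contact_force: [-0.8, -0.6, -5.7]
grip_width: 0.0616
```

Run:
```python
from h import *
plan(chP(-.028,0,.034+BZ),goal(CY))
print(bot.get_obs()['wrist_torque'])
```

```text
t 63.43 pos [ 0.5912 -0.1827  0.0806] F [-0.8 -0.6 -5.7] w 0.0616
 shift(cur axes) [-5.3  0.1  2.1] shift(goal axes) [-5.3  0.1  2.1] rot [ 0.02 -0.03  0.05]
[ 0.08021399  0.26144273 -0.04663527]
```

>>> {"op": "send_rows", "data": {
  "rows": [-1,0,1,0,0,0,-1,0,0.7,0,0,0,-1,0,0,0,0,0,-1,0,0,0,0,0,-1,0,0,0,0,0,-1,0,0,0,0,0,0,0,0,0,0,0,0,0,0,0,0,0,0,0,0,0,0,0,0,0,0,0,0,0]
}}

```text
clock: 64.27
ee_pos: [0.5951, -0.1833, 0.0786]
eef_rot: [0.062, 0.998, 0.001, -0.003]
contact_force: [-9.5, 0.5, 2.2]
grip_width: 0.0617
```

Run:
```python
from h import *
plan(chP(-.028,0,.034+BZ),goal(CY))
print(bot.get_obs()['wrist_torque'])
```

```text
t 64.27 pos [ 0.5951 -0.1833  0.0786] F [-9.5  0.5  2.2] w 0.0617
 shift(cur axes) [-1.3  0.1  0.1] shift(goal axes) [-1.3  0.1  0.1] rot [ 0.04 -0.37  0.05]
[ 0.1052706   1.79807684 -0.10333054]
```

>>> {"op": "send_rows", "data": {
  "rows": [-1,0,0,0,0,0,-1,0,0,0,0,0,0,0,0,0,0,0,2,0,0,0,0,0,2,0,0,0,0,0,2,0,0,0,0,0,1,0,0,0,0,0,1,0,0,0,0,0,0,0,0,0,0,0,0,0,0,0,0,0]
}}

```text
clock: 65.1
ee_pos: [0.5917, -0.1829, 0.0792]
eef_rot: [0.062, 0.998, 0.0, 0.0]
contact_force: [-0.1, 0.3, -3.7]
grip_width: 0.0616
```

Run:
```python
from h import *
plan(chP(-.028,0,.034+BZ),goal(CY))
print(bot.get_obs()['wrist_torque'])
```

```text
t 65.1 pos [ 0.5917 -0.1829  0.0792] F [-0.1  0.3 -3.7] w 0.0616
 shift(cur axes) [-4.7  0.2  0.7] shift(goal axes) [-4.7  0.2  0.7] rot [0.   0.05 0.05]
[-0.0635985  -0.02251385  0.02521092]
```

>>> {"op": "send_rows", "data": {
  "rows": [1,0,0,0,0,0,1,0,0,0,0,0,1,0,0,0,0,0,0,0,0,0,0,0,0,0,0,0,0,0,0,0,0,0,0,0,0,0,0,0,0,0,0,0,0,0,0,0,0,0,0,0,0,0,0,0,0,0,0,0]
}}

```text
clock: 65.93
ee_pos: [0.5891, -0.1828, 0.0796]
eef_rot: [0.062, 0.998, -0.0, 0.001]
contact_force: [3.8, -0.4, 0.5]
grip_width: 0.0617
```

Run:
```python
from h import *
plan(chP(-.028,0,.034+BZ),goal(CY))
print(bot.get_obs()['wrist_torque'])
```

```text
t 65.93 pos [ 0.5891 -0.1828  0.0796] F [ 3.8 -0.4  0.5] w 0.0617
 shift(cur axes) [-7.3  0.4  1.1] shift(goal axes) [-7.3  0.4  1.1] rot [-0.02  0.12  0.05]
[-0.13457759 -0.82191512  0.00189509]
```

>>> {"op": "send_rows", "data": {
  "rows": [-2,0,0.5,0,0,0,-2,0,0.5,0,0,0,-2,0,0,0,0,0,-2,0,0,0,0,0,-2,0,0,0,0,0,-1,0,0,0,0,0,-1,0,0,0,0,0,0,0,0,0,0,0,0,0,0,0,0,0,0,0,0,0,0,0]
}}

```text
clock: 66.77
ee_pos: [0.5958, -0.1833, 0.0783]
eef_rot: [0.062, 0.998, 0.001, -0.007]
contact_force: [-18.7, 1.6, 17.6]
grip_width: 0.0616
```

Run:
```python
from h import *
plan(chP(-.028,0,.034+BZ),goal(CY))
print(bot.get_obs()['wrist_torque'])
```

```text
t 66.77 pos [ 0.5958 -0.1833  0.0783] F [-18.7   1.6  17.6] w 0.0616
 shift(cur axes) [-0.6  0.1 -0.2] shift(goal axes) [-0.6  0.1 -0.2] rot [ 0.07 -0.78  0.1 ]
[ 0.35976185  3.0979636  -0.026762  ]
```

>>> {"op": "send_rows", "data": {
  "rows": [2,0,-0.5,0,0,0,1.5,0,-0.5,0,0,0,0,0,0,0,0,0,0,0,0,0,0,0,0,0,0,0,0,0,0,0,0,0,0,0,0,0,0,0,0,0,0,0,0,0,0,0,0,0,0,0,0,0,0,0,0,0,0,0]
}}

```text
clock: 67.6
ee_pos: [0.5957, -0.1832, 0.0784]
eef_rot: [0.062, 0.998, 0.0, -0.002]
contact_force: [-5.6, -0.4, 3.8]
grip_width: 0.0619
```

>>> {"op": "send_rows", "data": {
  "rows": [0,0,0,0,0,0,0,0,0,0,0,0,0,0,0,0,0,0,0,0,0,0,0,0,0,0,0,0,0,0,0,0,-8,0,0,0,0,0,-15,0,0,0,0,0,-25,0,0,0,0,0,-25,0,0,0,0,0,-25,0,0,0],
  "grip": 0.85
}}

```text
clock: 68.43
ee_pos: [0.5969, -0.1835, 0.1787]
eef_rot: [0.062, 0.998, 0.0, 0.0]
contact_force: [-0.5, -0.7, 0.3]
grip_width: 0.0796
```

Run:
```python
from h import *
plan(chP(-.028,0,.034+BZ),goal(CY))
```

```text
t 68.43 pos [ 0.5969 -0.1835  0.1787] F [-0.5 -0.7  0.3] w 0.0796
 shift(cur axes) [5.000e-01 1.000e-01 1.002e+02] shift(goal axes) [5.000e-01 1.000e-01 1.002e+02] rot [0.01 0.04 0.05]
```

>>> {"op": "send_rows", "data": {
  "rows": [-10,0,-4,0,0,0,-20,0,-8,0,0,0,-25,0,-8,0,0,0,-25,0,-8,0,0,0,-25,0,-6,0,0,0,-18,0,0,0,0,0,-8,0,0,0,0,0,0,0,0,0,0,0,0,0,0,0,0,0,0,0,0,0,0,0],
  "grip": 0
}}

```text
clock: 69.27
ee_pos: [0.7263, -0.1997, 0.2112]
eef_rot: [0.062, 0.998, 0.0, -0.0]
contact_force: [-0.0, -0.6, -0.5]
grip_width: 0.0167
```

Run:
```python
from h import *
for i in range(4): bot.camera('top')
c=snap('wrist','w26.png');np.save('w26.npy',c,allow_pickle=True)
H,S,V=hsv(c); m=(H>45)&(H<85)&(S>80); m[:,:200]=0;m[:,380:]=0;m[:80]=0
for z in (.066,.070): axis(c,m,z,'button')
plan(chP(.048,0,.1),goal(CY))
```

```text
button px 281.0 153.0 rect centre mm [ 672.2 -193.3] size [27.9 28.3] yaw -7.19
button px 281.0 153.0 rect centre mm [ 672.  -193.3] size [27.6 28. ] yaw -7.19
t 69.52 pos [ 0.7265 -0.1998  0.2114] F [-0.3  0.1  0. ] w 0.0004
 shift(cur axes) [5.520e+01 1.000e-01 1.114e+02] shift(goal axes) [5.510e+01 1.000e-01 1.114e+02] rot [0.01 0.02 0.04]
```

View pics/w26.png

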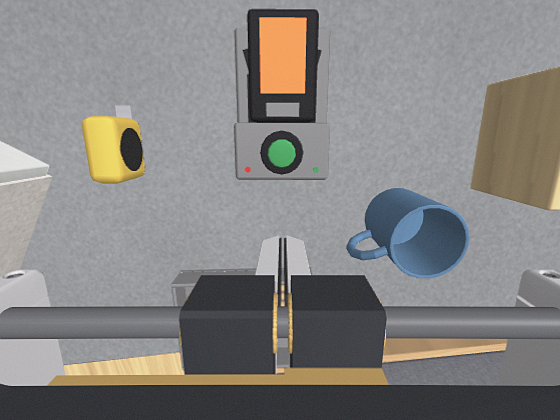

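>>> {"op": "send_rows", "data": {
  "rows": [8,0,0,0,0,0,15,0,0,0,0,0,16,0,0,0,0,0,11,0,6,0,0,0,4.5,0,15,0,0,0,0,0,22,0,0,0,0,0,25,0,0,0,0,0,22,0,0,0,0,0,15,0,0,0,0,0,8,0,0,0]
}}

```text
clock: 70.35
ee_pos: [0.6715, -0.1925, 0.0959]
eef_rot: [0.062, 0.998, 0.001, -0.002]
contact_force: [-3.8, 1.0, 5.1]
grip_width: 0.0007
```

>>> {"op": "send_rows", "data": {
  "rows": [0,0,2,0,0,0,0,0,2,0,0,0,0,0,0,0,0,0,0,0,0,0,0,0,0,0,0,0,0,0,0,0,0,0,0,0,0,0,0,0,0,0,0,0,0,0,0,0,0,0,0,0,0,0,0,0,0,0,0,0]
}}

```text
clock: 71.18
ee_pos: [0.6733, -0.1932, 0.0952]
eef_rot: [0.062, 0.998, -0.0, 0.001]
contact_force: [-3.2, 0.8, 6.4]
grip_width: 0.0004
```

Run:
```python
from h import *
plan([.6722,-.1933,.085],goal(CY))
s=snap('scene'); b=s['frame'][190:290,215:315,::-1];cv2.imwrite('pics/s27z.png',cv2.resize(b,(600,600),interpolation=cv2.INTER_CUBIC))
```

```text
t 71.18 pos [ 0.6733 -0.1932  0.0952] F [-3.2  0.8  6.4] w 0.0004
 shift(cur axes) [ 1.1 -0.2 10.2] shift(goal axes) [ 1.  -0.2 10.2] rot [-0.01  0.08  0.05]
```

View pics/s27z.png

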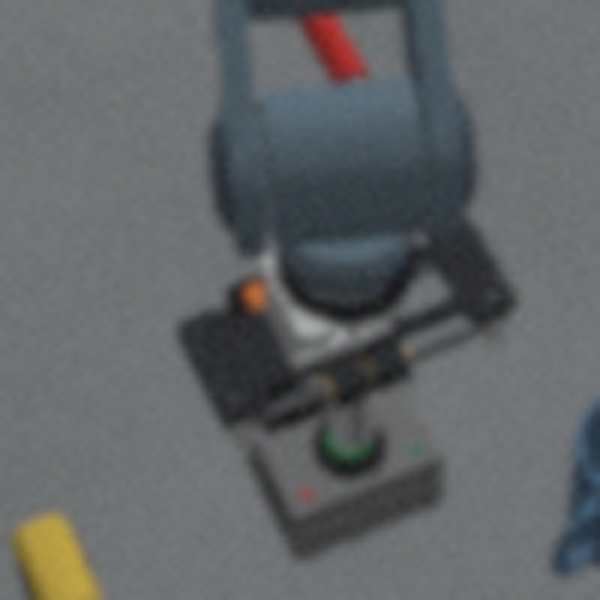

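>>> {"op": "send_rows", "data": {
  "rows": [0,0,1,0,0,0,0,0,1,0,0,0,0,0,1,0,0,0,0,0,0,0,0,0,0,0,0,0,0,0,0,0,0,0,0,0,0,0,0,0,0,0,0,0,0,0,0,0,0,0,0,0,0,0,0,0,0,0,0,0]
}}

```text
clock: 72.07
ee_pos: [0.6734, -0.1933, 0.095]
eef_rot: [0.062, 0.998, -0.0, 0.0]
contact_force: [-9.7, 2.8, 17.8]
grip_width: 0.0006
```

Run:
```python
from h import *
plan([.6722,-.1933,.085],goal(CY))
```

```text
t 72.07 pos [ 0.6734 -0.1933  0.095 ] F [-9.7  2.8 17.8] w 0.0006
 shift(cur axes) [ 1.2 -0.1 10. ] shift(goal axes) [ 1.2 -0.2 10. ] rot [-0.03  0.06  0.07]
```

Run:
```python
from h import *
o=bot.get_obs(); print(o['contact_force'],o['wrist_torque'])
c=snap('wrist','w28.png')
w=np.load('w26.npy',allow_pickle=True).item()
s=np.load('scene0.npy',allow_pickle=True).item()
for z in (.060,.066,.072,.078,.084):
  p=onz(w,281,153,z); print(z,p.round(4),'scene zoom',((proj(s,p)-[215,190]+.42)*6).round(0))
for q in [(.018,.05,.06),(.018,-.05,.06),(.0775,.05,.06),(.0775,-.05,.06)]: print(((proj(s,chP(*q))-[215,190]+.42)*6).round(0))
H,S,V=hsv(s); m=(H>45)&(H<85)&(S>90);m[:,:250]=0;m[:,300:]=0;m[:240]=0;m[290:]=0;ys,xs=np.nonzero(m);print('green',(xs.mean()-215+.5)*6,(ys.mean()-190+.5)*6,len(xs))
```

```text
[-9.70778284  2.80895875 17.80752561] [ 0.70727579  1.87812447 -0.04026527]
0.06 [ 0.6723 -0.1939  0.06  ] scene zoom [347. 451.]
0.066 [ 0.672  -0.1938  0.066 ] scene zoom [346. 446.]
0.072 [ 0.6716 -0.1937  0.072 ] scene zoom [346. 441.]
0.078 [ 0.6713 -0.1937  0.078 ] scene zoom [346. 435.]
0.084 [ 0.671  -0.1936  0.084 ] scene zoom [345. 430.]
[402. 380.]
[251. 441.]
[445. 458.]
[291. 522.]
green 349.607142857143 437.357142857143 56
```

View pics/w28.png

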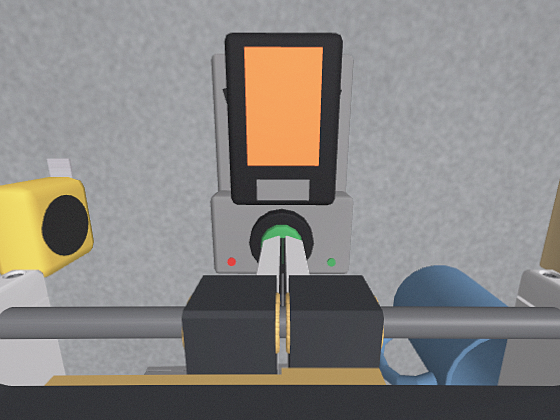

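Run:
```python
from h import *
c=np.load('w26.npy',allow_pickle=True).item()
H,S,V=hsv(c)
a=c['frame'][110:190,225:340,::-1]; cv2.imwrite('pics/w26z.png',cv2.resize(a,None,fx=6,fy=6,interpolation=cv2.INTER_CUBIC))
m=(H>45)&(H<85)&(S>60);m[:,:255]=0;m[:,305:]=0;m[:125]=0;m[180:]=0
ys,xs=np.nonzero(m); print('green cols',xs.min(),xs.max(),'rows',ys.min(),ys.max(),'area diam',2*np.sqrt(len(xs)/np.pi))
V_=np.array(c['view']); 
def depth(P): return (V_[:3,:3]@P+V_[:3,3])[2]
for r in (126,135,150,165,176): print(r,'head cols',[int(x) for x in np.nonzero(np.abs(np.diff(V[r,225:340].astype(int)))>14)[0]+225])
for z in (.06,.07,.076,.082):
  P=onz(c,281,153,z); print(z,'button px width',c['fx']*.028/depth(P))
for r in (126,176): P=onz(c,281,r,.06); print('head px width',c['fx']*.1/depth(P))
```

```text
green cols 267 295 rows 139 167 area diam 28.723844188903154
126 head cols [233, 234, 235, 329]
135 head cols [233, 235, 236, 267, 268, 293, 294, 295, 329]
150 head cols [233, 234, 235, 236, 237, 259, 260, 261, 267, 268, 294, 295, 301, 302, 303]
165 head cols [234, 236, 237, 264, 265, 273, 274, 275, 286, 287, 288, 297, 298, 328]
176 head cols [235, 236, 237]
0.06 button px width 26.628852995540797
0.07 button px width 27.51154568917175
0.076 button px width 28.069820400819733
0.082 button px width 28.65122185310899
head px width 97.25885066262961
head px width 93.26490343915248
```

View pics/w26z.png

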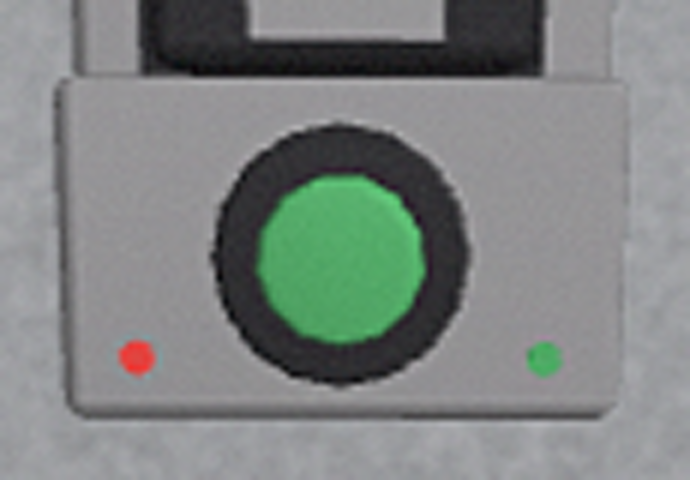

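Stiff at tip z 0.076. The button's apparent size puts its released top at about 0.082, so it is 6 mm down. Now letting it come back.

>>> {"op": "send_rows", "data": {
  "rows": [0,0,-3,0,0,0,0,0,-6,0,0,0,0,0,-12,0,0,0,0,0,-20,0,0,0,0,0,-25,0,0,0,0,0,-25,0,0,0,0,0,-25,0,0,0,-15,0,-10,0,0,0,-20,0,0,0,0,0,-20,0,0,0,0,0]
}}

```text
clock: 72.95
ee_pos: [0.7288, -0.2003, 0.2196]
eef_rot: [0.062, 0.998, -0.001, 0.002]
contact_force: [0.6, 0.7, -1.8]
grip_width: 0.0007
```

Run:
```python
from h import *
for i in range(6): bot.camera('top')
c=snap('wrist','w29.png');np.save('w29.npy',c,allow_pickle=True)
H,S,V=hsv(c);m=(H>45)&(H<85)&(S>60);m[:,:255]=0;m[:,305:]=0;ys,xs=np.nonzero(m);print('green',xs.min(),xs.max(),ys.min(),ys.max())
s=snap('scene','s29.png')
o=(H<20)&(S>150)&(V>150);o[:,:230]=0;o[:,340:]=0;axis(c,o,.089,'orange')
print('batt front',onz(c,282,[0][0]+0,.089)[:2]); print(chP(-.028,0,0),chP(-.028+.046,0,0))
plan([.6722,-.1933,.085],goal(CY))
```

```text
green 267 300 121 166
orange px 282.0 56.0 rect centre mm [ 587.8 -181.8] size [40.7 59.3] yaw -7.23
batt front [ 0.54339102 -0.1763968 ]
[ 0.59642079 -0.18329067  0.        ] [ 0.64205806 -0.189056    0.        ]
t 73.35 pos [ 0.7267 -0.1998  0.2172] F [-0.3  0.5  0.1] w 0.0007
 shift(cur axes) [ 54.8  -0.4 132.2] shift(goal axes) [ 54.8  -0.4 132.2] rot [ 0.01 -0.    0.04]
```

View pics/w29.png

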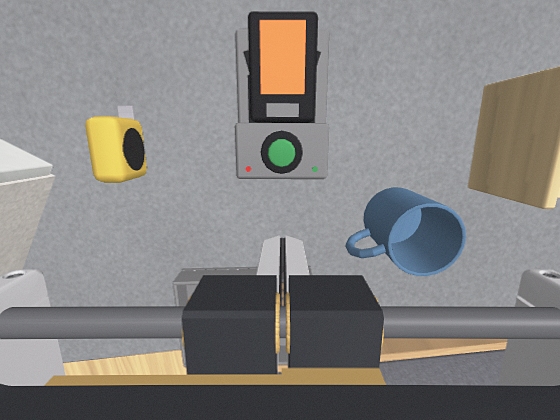

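View pics/s29.png

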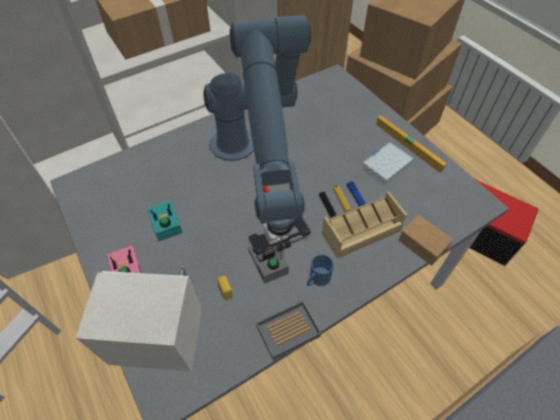

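Run:
```python
from h import *
c=np.load('w29.npy',allow_pickle=True).item()
a=c['frame'][95:135,235:330,::-1]; cv2.imwrite('pics/w29z.png',cv2.resize(a,None,fx=8,fy=8,interpolation=cv2.INTER_CUBIC))
H,S,V=hsv(c)
for u in (262,282,302): print(u,[(r,int(V[r,u])) for r in range(98,132)])
Rc=R.from_euler('z',CY,degrees=True)
for r in (112,114,116,118,120,122): print(r,'z.089',(Rc.inv().apply(onz(c,282,r,.089)-CO)*1000).round(1)[0],'z.06',(Rc.inv().apply(onz(c,282,r,.06)-CO)*1000).round(1)[0])
for r in (123,124): print(r,(Rc.inv().apply(onz(c,260,r,.06)-CO)*1000).round(1)[0])
print('tail rows', [(r,int(V[r,282])) for r in range(5,22)], (Rc.inv().apply(onz(c,282,12,.089)-CO)*1000).round(1)[0])
```

```text
262 [(98, 56), (99, 46), (100, 51), (101, 54), (102, 50), (103, 54), (104, 57), (105, 54), (106, 56), (107, 52), (108, 52), (109, 54), (110, 57), (111, 52), (112, 52), (113, 51), (114, 47), (115, 51), (116, 52), (117, 51), (118, 41), (119, 35), (120, 32), (121, 23), (122, 40), (123, 156), (124, 155), (125, 153), (126, 153), (127, 152), (128, 151), (129, 152), (130, 151), (131, 149)]
282 [(98, 54), (99, 50), (100, 54), (101, 48), (102, 45), (103, 136), (104, 157), (105, 152), (106, 153), (107, 151), (108, 150), (109, 153), (110, 152), (111, 152), (112, 154), (113, 150), (114, 150), (115, 154), (116, 174), (117, 31), (118, 42), (119, 35), (120, 34), (121, 26), (122, 9), (123, 155), (124, 155), (125, 153), (126, 151), (127, 151), (128, 151), (129, 159), (130, 131), (131, 42)]
302 [(98, 51), (99, 56), (100, 53), (101, 54), (102, 53), (103, 53), (104, 53), (105, 54), (106, 48), (107, 45), (108, 57), (109, 55), (110, 50), (111, 48), (112, 50), (113, 52), (114, 48), (115, 56), (116, 56), (117, 55), (118, 48), (119, 40), (120, 35), (121, 26), (122, 5), (123, 148), (124, 158), (125, 151), (126, 153), (127, 151), (128, 153), (129, 151), (130, 151), (131, 146)]
112 z.089 9.5 z.06 7.4
114 z.089 11.3 z.06 9.3
116 z.089 13.1 z.06 11.3
118 z.089 14.9 z.06 13.3
120 z.089 16.7 z.06 15.3
122 z.089 18.5 z.06 17.2
123 18.2
124 19.2
tail rows [(5, 169), (6, 165), (7, 160), (8, 159), (9, 157), (10, 162), (11, 120), (12, 59), (13, 43), (14, 50), (15, 58), (16, 54), (17, 56), (18, 50), (19, 79), (20, 254), (21, 252)] -72.5
```

View pics/w29z.png

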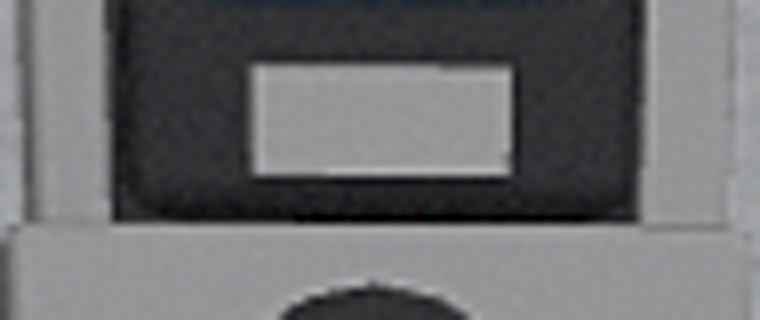

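Run:
```python
import cv2
a=cv2.imread('pics/s29.png')[170:260,310:410]; cv2.imwrite('pics/s29z.png',cv2.resize(a,None,fx=6,fy=6,interpolation=cv2.INTER_CUBIC))
```

```text
(no output)
```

View pics/s29z.png

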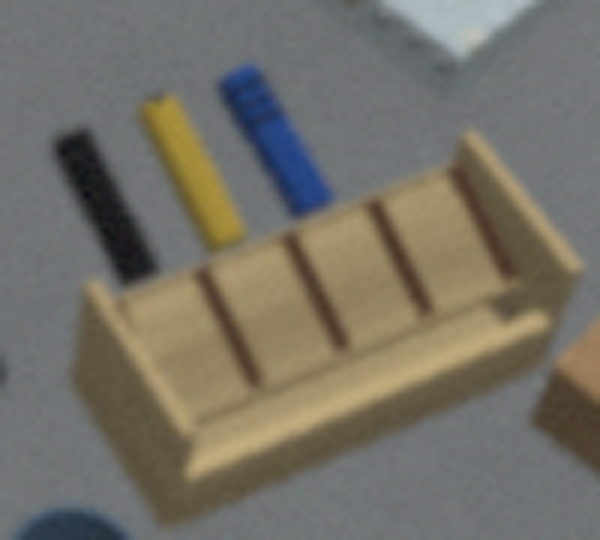

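Run:
```python
from h import *
c=np.load('w20.npy',allow_pickle=True).item()
for n,i,t,e in [('pry',4,(283,153),(283,270)),('chisel',3,(356,153),(351,270)),('scraper',2,(424,153),(421,270))]: print(n,'tail',onslot(c,i,*t,.011),'end',onslot(c,i,*e,.011))
```

```text
pry tail [-112.3    1.1   11. ] end [-7.7  1.3 11. ]
chisel tail [-112.3   -3.1   11. ] end [-7.8 -0.9 11. ]
scraper tail [-112.3  -11.6   11. ] end [-8.  -1.5 11. ]
```

Run:
```python
from h import *
o=bot.get_obs(); print(o['clock'],o['contact_force']); print(bot.sign_off())
```

```text
73.35 [-0.27963445  0.45047133  0.12369379]
the job is handed in; nothing more can be done
None
```

The job is handed in at 73 s of the 208 s allowed; no verdict came back. Everything on the table that was out is packed. No filling knife could be seen in any picture.

**Tools:** I put the scraper in slot 2, the chisel in slot 3 and the pry bar in slot 4.
- The scraper and pry bar were pushed onto the slot bottom at 12–15 N. The chisel showed about 4 N, then stopped moving when I commanded 4 mm more.
- In the last close view all three handle tails sat at the same depth, 112 mm out of the mouth against 114 mm expected.
- The scraper was found skewed about 10° in its slot after I had released it, so I regripped it, straightened it and pushed it home again. The last view still reads it about 5° off; I think part of that is the tail sagging, and I left it.

**Battery:** It was slid along the rails against the head at about 19 N.
- When I first pulled it back to test the catch, it slid about 3 mm freely. I had the battery lifted 2 mm, so that pull settled nothing.
- Kept flat on the deck, it had about 5 mm of play and then held at roughly 4 N. I pushed it home again, and the final view shows it against the head.

**Button:** I pressed it to a hard stop at 18 N. From its apparent height that is about 6 mm of travel, though I had no direct reading of it. It shows at its released size afterwards.

The last readings showed no contact force, and the ratchet, tape, mug and box were not touched.

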